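# Lock the ribbon stand's arm and load it with ribbon rolls

### The job

Lock the arm of the ribbon stand before you load it: run its brass gland nut down finger-tight with the gripper (white line on the nut at the white mark), then give it one quarter turn more with the spanner (line at the red mark), not over-tightening it, and lay the spanner back flat on its cork mat. Then take each ribbon roll that stands in the wooden rack, thread it over the arm's upturned end, round the bend and leave it hanging freely on the level part of the arm. Leave the other things on the table where they are.

Things in the scene. Friction and masses are not known exactly. Their poses are not given: they have to be found in the camera images.
- stand: steel ribbon stand, fixed; origin at the centre of its base's underside, z up, x along its arm. Base disc 150 mm across, 22 mm high; column 32 mm across; head 46 mm across from z 108 to 146 mm; on it a dark flange 68 mm across, top at z 150.5 mm, with two radial paint marks: white at -y, red at -x. A 40 mm rod stub sticks out at -x; a thin collar 52 mm across sits on the arm at x 30 to 34 mm.
- gland_nut (a joint): turn of the brass gland nut on the stand's axis, rad, growing clockwise from above (tightening): 0 = finger-tight (nut's white line at the white mark), +1.57 = a quarter turn past (at the red mark), negative = loose; starts at -2.6 to -1.6. Friction keeps it where it is left. Turning it takes 0.30 N m at -2.6, growing evenly as the packing is squeezed to 0.38 at 0 and 0.43 at +1.57. It does not rise or sink.
- nut_top (a point): centre of the nut's top face, on the stand's axis at z 176.5 mm, nothing above but a 4 mm stud end. The nut is a hexagon 36 mm across flats, 26 mm high. The point's axes turn with the nut: -y along the white line (to a corner); a pair of flats faces +x and -x, the other pairs 60 degrees either way; at joint value 0 its x is the stand's x.
- bar_bend (a point): on the axis of the arm, a 10 mm diameter round steel rod that does not move, where its level part ends: stand frame (205, 0, 130) mm; axes as the stand's. From the head to here the rod is level along the stand's x at z 130 mm; then it rises at 22.5 degrees to (223.5, 0, 137.7) mm and at 45 degrees to its end. A roll hanging on the level part has its centre about 10 mm below the rod's axis.
- bar_tip (a point): centre of the arm's free upturned end, stand frame (262.4, 0, 176.5) mm, axes as the stand's; rounded with a red tip 6.5 mm in radius.
- spanner: open-ended flat spanner, red handle, steel jaw, 9 mm thick, about 0.22 kg, lying on the cork mat; origin on the handle's underside, x along the handle to the jaw, z up; balance point near x = +10 mm. Handle 22 mm wide from about x = -85 to +48 mm; jaw 60 mm wide from 48 to 104 mm; the mouth opens to +x, 38 mm wide between parallel prongs, its bottom at x = 66 mm.
- spanner_jaw (a point): centre of the spanner's mouth (where the nut's axis belongs), 89 mm from its origin along x, at half its thickness (4.5 mm up); axes as the spanner's.
- mat: cork mat 240 x 130 x 3 mm, fixed to the table, where the spanner belongs; origin at the centre of its underside, x along its length.
- rack: slotted wooden rack fixed to the table, 317 mm long (x), 100 mm deep (y); origin at the centre of its underside. Four slots 33 mm wide at x = -105, -35, +35, +105 mm, floor 10 mm high, blocks between them 40 mm high.
- roll_1: ribbon roll, red, white card faces, 100 mm in diameter, 28 mm wide, straight 30 mm bore right through, about 90 g; origin at its centre, x along its bore (either way round). It starts standing on edge in a slot of the rack, bore along the rack's x, centre 60 mm above the table, its upper 60 mm above the slot. Absent in some starts.
- roll_2: ribbon roll, green, white card faces, 100 mm in diameter, 28 mm wide, straight 30 mm bore right through, about 90 g; origin at its centre, x along its bore (either way round). It starts standing on edge in a slot of the rack, bore along the rack's x, centre 60 mm above the table, its upper 60 mm above the slot. Absent in some starts.
- roll_3: ribbon roll, purple, white card faces, 100 mm in diameter, 28 mm wide, straight 30 mm bore right through, about 90 g; origin at its centre, x along its bore (either way round). It starts standing on edge in a slot of the rack, bore along the rack's x, centre 60 mm above the table, its upper 60 mm above the slot. Absent in some starts.
- roll_4: ribbon roll, orange, white card faces, 100 mm in diameter, 28 mm wide, straight 30 mm bore right through, about 90 g; origin at its centre, x along its bore (either way round). It starts standing on edge in a slot of the rack, bore along the rack's x, centre 60 mm above the table, its upper 60 mm above the slot. Absent in some starts.
- straw_wreath: bystander: straw wreath ring 180 mm across, 36 mm high; origin at the centre of its underside.
- glue_gun: bystander: black glue gun lying on its side, about 150 mm long, 28 mm high; origin under the barrel's middle.
- scissors: bystander: scissors lying flat, 145 mm long; origin near the pivot.
- bark_piece: bystander: piece of bark 105 x 60 mm with a cinnamon stick on it, 22 mm high; origin at the centre of its underside.
- candle: bystander: red pillar candle 60 mm in diameter, 70 mm high; origin at the centre of its underside.
- ribbon_flat: bystander: blue ribbon roll lying flat, 90 mm in diameter, 20 mm high (not one of those to load); origin at the centre of its underside.

How it is judged:
By the outcome, as a careful person would: the job done as asked, in the order asked, and still so for the second after the job is handed in, with the robot touching nothing.
Of roll_1, roll_2, roll_3, roll_4 only 2 to 3 are there at a start; the rules pass over those that are not, and their reading is None.
At some moment in a run one of spanner may be knocked a few centimetres aside while the robot is not near it.
It also fails if it takes over 210 s, if anything falls off the work surface, if the arm or the gripper's body presses on something with over 40 N, if the wrist force passes 120 N, or if a joint passes its speed limit or range.

### The arm

A 6-joint arm with a two-finger parallel gripper is mounted at the origin on the work surface. World frame = base frame: x ahead of the robot, y to its left, z up, the work surface at z = 0. Lengths are in m, angles in rad, forces in N, time in s.
With the tool pointing down it reaches from about 0.15 to 0.775 m from the base axis. Payload 6.1 kg.
Tool frame: the origin (TCP) lies at the very end of the fingers, on their centre line; the grasp point (between the pads) lies grasp_offset behind it (grasp_offset is the distance from the TCP to the grasp point, in m); z points along the fingers, y is the line along which they close (so a half turn about z gives the same grasp; the last joint's range is limited). The gripper opens to 85 mm and grips with 20 to 120 N. Pads are 22 mm wide; open, the fingers measure 114 mm over their backs; the gripper's body (76 mm by 85 mm) begins 54 mm behind the grasp point. The pads swing forward as they close: fully open they stand 13 mm farther back than shut.
Start: joints at [1.284, 0.126, -0.04, 1.405, 0, 1.571], TCP at [0.149, 0.504, 0.231] pointing down, gripper open.
Joint ranges: [-2.72, 2.72], [-0.95, 1.95], [-1.27, 1.35], [-1.78, 2.02], [-1.46, 1.47], [-3.14, 3.14]. Speed limits (rad/s): [2.39, 2.39, 3.01, 3.14, 3.14, 3.14].

### API

Orientations are given as a unit quaternion [w, x, y, z].
In Python, from bench import get_obs, camera, sign_off, grasp_offset gives the robot as it stands. The module is installed in compiled form; this text tells all that it offers.
- The arm moves only by the shell command python3 -m crank 'ROWS'. ROWS is JSON, a list of rows, each an object of numbers: "dx", "dy", "dz": the shift along the tool's x, y, z as a fraction of full scale; "twist": the turn about the tool's z as a fraction of full scale; "gripper": the finger opening in mm, from 0 to 85.4. In form: [{"dx": .., "dy": .., "dz": .., "twist": .., "gripper": ..}, ...]. A call has 1 to 12 rows; each row shifts and turns the commanded pose from where the row before left it, along the tool's axes as they then stand; what a row does not reach is not made up. Full scale, the value 1, is 4 cm for a shift and 0.1 rad for a turn. A row lasts 1/12 s, in which the tool goes at most 41.7 mm and 7.16 degrees, less where a joint would pass 70% of its speed; a pose out of reach is approached as far as the arm can. A call with a number of a shift or a turn outside -1 to 1 is refused whole. A call with a gripper value outside its range is refused whole. The fingers move at their own pace and stop on an object; the grip force is fixed at half the most. Time passes only in rows, so rows that do not move let the fingers close. It gives the time, the measured TCP pose, the force, the opening and the grip force at its end, in the units of the state.
- get_obs(): the state, without advancing time (a new reading comes with each control period).
- camera(name): name is "side" or "top" or "wrist"; returns a dict with "img" (384x512x3 uint8, blue, green, red), "fov_y" (degrees; the focal length in pixels is half the picture's height over the tangent of half this angle, whatever the lens; pixels are square), "cx", "cy" (the principal point, pixels), "k1" (the pictures are not rectified: a ray, as slopes to the right and down, at radius r is drawn at 1 + k1 r^2 times it, then the intrinsics apply), "eye" and "attitude" of the camera in the world. Camera axes: x right, y up, looking along -z (the intrinsics and any distortion apply to the point x, -y, -z); pixel columns grow to the right and rows downward; lengths in m; the calibration is good to about 2 mm. A picture is of the moment at which its call begins. There is no depth.
- sign_off(): hands the job in; it is judged then, once.
The state is a dict: "t": time; "q": joint angles; "joint_vel": joint speeds; "joint_efforts": joint torques, N m; "ee_pos": TCP position; "orientation": TCP orientation; "force": force on the tool from outside, world axes, zero at the start; "moment": the same for the moment, N m; "width": opening from 0.0 (shut) to 1.0 (fully open); "grip_force": force on a finger pad.
Only numpy, scipy, OpenCV 4.12 (cv2) and the standard library are available. Lean on these libraries where they do the work, as an engineer would, in place of code of your own. Each camera call takes 0.05 s, during which the arm holds its last target. There are 200 camera calls.

## Working session

There is one attempt and no reset: what is moved stays moved. The work goes in short steps, Python scripts to look and compute and a shell command to move; the robot and the scene stay as the last step left them, time stands still between calls to the robot, and variables do not carry over. Pictures are saved under pics/ and viewed, at most 14 in all, crops included, and the job is handed in when it is done.

```bash
mkdir -p pics; cat > h.py <<'E'
import numpy as np, cv2
from scipy.spatial.transform import Rotation as R
from bench import get_obs, camera, sign_off, grasp_offset
def rot(q): return R.from_quat(q,scalar_first=True).as_matrix()
def cam(n,f=None):
    c=camera(n)
    if f: cv2.imwrite('pics/'+f,c['img'])
    return c
def K(c):
    f=192/np.tan(np.radians(c['fov_y']/2)); return np.array([[f,0,c['cx']],[0,f,c['cy']],[0,0,1.]]),np.array([c['k1'],0,0,0,0.])
def att(c):
    a=np.array(c['attitude']); return a if a.shape==(3,3) else rot(a)
def proj(c,P):
    k,d=K(c); A=att(c)@np.diag([1,-1,-1]); X=(np.atleast_2d(P)-c['eye'])@A
    return cv2.projectPoints(X,np.zeros(3),np.zeros(3),k,d)[0][:,0]
def ray(c,uv):
    k,d=K(c); p=cv2.undistortPoints(np.array(uv,float).reshape(-1,1,2),k,d)[:,0]
    v=np.c_[p,np.ones(len(p))]@(att(c)@np.diag([1,-1,-1])).T; return v
def at(c,uv,z):
    v=ray(c,uv); e=np.array(c['eye']); return e+v*((z-e[2])/v[:,2])[:,None]
E
python3 - <<'E'
from h import *
o=get_obs();print(o,grasp_offset)
for n in('top','side','wrist'):
    c=cam(n,n+'0.png');print(n,{k:v for k,v in c.items() if k!='img'})
E
```

```text
{'t': 0.0, 'q': array([ 1.28398384e+00,  1.26384219e-01, -4.05737828e-02,  1.40534302e+00,
        1.39615740e-05,  1.57081317e+00]), 'joint_vel': array([ 0.0006796 , -0.0002528 , -0.00036479, -0.00228303,  0.00027744,
       -0.00084975]), 'joint_efforts': array([-2.14663618e-03, -4.35920370e+01,  3.52920771e+01,  1.73262181e-02,
       -1.26358377e-04, -8.59840071e-06]), 'ee_pos': array([0.14841267, 0.5032027 , 0.23054188]), 'orientation': array([-1.14424671e-04,  1.42923514e-01,  9.89733451e-01, -7.43627225e-04]), 'force': array([-0.30797397,  0.08065462,  0.48508018]), 'moment': array([ 0.01958381, -0.01749633, -0.04061069]), 'grip_force': 0.0, 'width': 1.0022315022292914} 0.0187
top {'fov_y': 56.6675893656725, 'cx': 254.38273779329654, 'cy': 188.3864290588028, 'k1': -0.11245578695123919, 'eye': array([0.37476424, 0.0063527 , 0.91181409]), 'attitude': array([-0.67928376, -0.08912408,  0.09692643,  0.72196658])}
side {'fov_y': 46.02876869578828, 'cx': 253.80889772997924, 'cy': 185.36536984172065, 'k1': -0.18159337839839285, 'eye': array([ 0.41079681, -0.87282314,  0.80082335]), 'attitude': array([ 0.8908671 ,  0.44624982, -0.04490871, -0.07211177])}
wrist {'fov_y': 63.97362022638527, 'cx': 259.00696056965177, 'cy': 192.1455074857296, 'k1': -0.06648690066261059, 'eye': array([0.07525894, 0.52492475, 0.37359867]), 'attitude': array([ 0.7910891 , -0.12242662, -0.08985831,  0.59254979])}
```

View pics/top0.png

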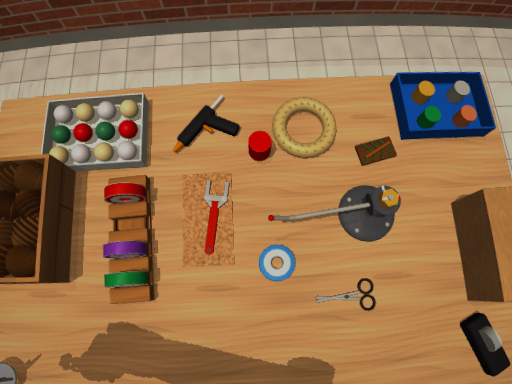

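View pics/side0.png

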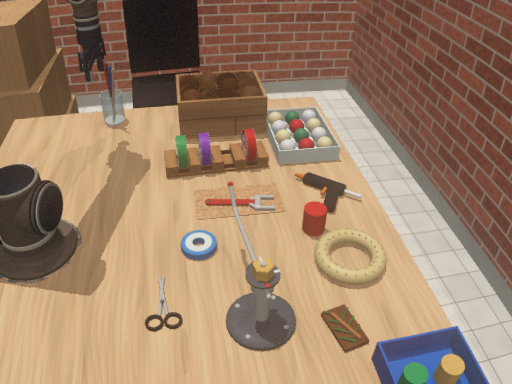

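Top: bar tip (271,218), nut about (390,197), rolls red (125,193), purple (125,249), green (127,280), spanner from (210,250) to (217,182). Side: tip (230,184), nut (263,268), rolls at (250,145), (205,148), (182,151).

```bash
python3 - <<'E'
from h import *
t=camera('top');s=camera('side')
def tri(a,b):
    A=ray(t,[a])[0];B=ray(s,[b])[0];M=np.c_[A,-B];k=np.linalg.lstsq(M,s['eye']-t['eye'],rcond=None)[0]
    p=t['eye']+k[0]*A;q=s['eye']+k[1]*B;return (p+q)/2,np.linalg.norm(p-q)
print('tip',at(t,[(271,218)],.1765),at(s,[(230,184)],.1765),tri((271,218),(230,184)))
print('nut',at(t,[(390,197)],.1765),at(s,[(263,265)],.1765),tri((390,197),(263,265)))
print('mat',at(t,[(183,175),(232,174),(235,264),(183,265)],.003))
print('spanner hand end, prongs',at(t,[(209,251),(208,181),(227,181)],.012))
print('rack corners',at(t,[(110,302),(155,299),(149,176)],.04))
print('rolls top mid',at(t,[(125,186),(125,244),(127,275)],.11))
print('base',at(t,[(368,213)],.022))
g=cv2.resize(t['img'][150:260,340:440],None,fx=6,fy=5.4);
a=cv2.resize(t['img'][160:280,170:290],(500,500),interpolation=2)
b=cv2.resize(t['img'][170:220,360:410],(500,500),interpolation=2)
cv2.imwrite('pics/c1.png',np.hstack([a,b])[:, :]) 
cv2.imwrite('pics/c1.png',cv2.resize(np.hstack([a,b]),(800,400)))
E
```

```text
tip [[ 0.50685703 -0.03883019  0.1765    ]] [[ 0.50789008 -0.03567467  0.1765    ]] (array([ 0.50701416, -0.03869471,  0.17865144]), np.float64(0.0010702446971363026))
nut [[ 0.53607584 -0.29982013  0.1765    ]] [[ 0.53649282 -0.29833404  0.1765    ]] (array([ 0.53605528, -0.2993817 ,  0.17759082]), np.float64(0.00042735516077096943))
mat [[0.66859244 0.17742034 0.003     ]
 [0.66329233 0.04589159 0.003     ]
 [0.42636771 0.0492613  0.003     ]
 [0.43108675 0.18044849 0.003     ]]
spanner hand end, prongs [[0.46179927 0.11247802 0.012     ]
 [0.6449955  0.10959684 0.012     ]
 [0.6419402  0.05951399 0.012     ]]
rack corners [[0.34862674 0.35291335 0.04      ]
 [0.35170504 0.24241052 0.04      ]
 [0.65948023 0.2591509  0.04      ]]
rolls top mid [[0.61542373 0.29647304 0.11      ]
 [0.47798101 0.29258422 0.11      ]
 [0.40829261 0.28680645 0.11      ]]
base [[ 0.53155641 -0.29902449  0.022     ]]
```

View pics/c1.png

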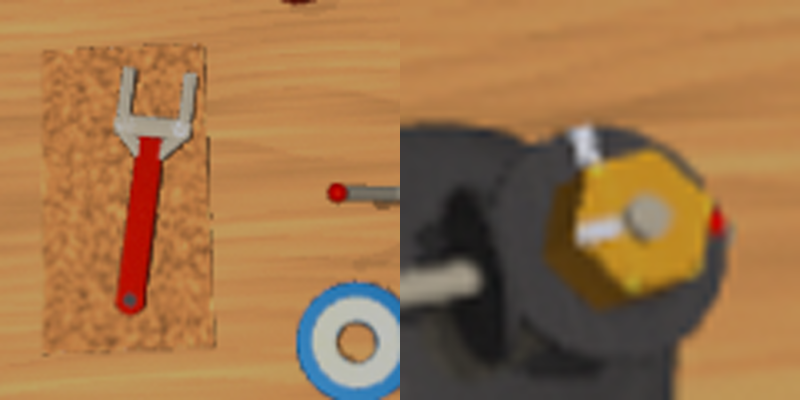

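Nut line points image-left (world angle ≈110°); white mark at world ≈6°, so joint ≈ -1.8. Stand at (.536,-.299), yaw ≈96.4°. Moving over the nut.

```bash
cat >> h.py <<'E'
def to(P,yang=None,o=None):
    """units of rows needed to bring TCP to P (dx,dy,dz) then twist for tool-y at yang deg (mod 180)"""
    o=o or get_obs(); T=rot(o['orientation']); d=T.T@(np.array(P)-o['ee_pos'])/.04
    a=np.degrees(np.arctan2(T[1,1],T[0,1])); tw=None if yang is None else np.radians((a-yang+90)%180-90)/.1
    print('t %.1f'%o['t'],'pos',o['ee_pos'].round(4),'yang %.1f'%a,'tilt',T[:,2].round(3),'q',o['q'].round(2),'F',o['force'].round(1),'w %.3f'%o['width'],'| shift',d.round(3),'twist',tw)
E
R='{"dx":-0.68,"dy":-0.75,"dz":-0.03}'
python3 -m crank '[{"dx":-0.3,"dy":-0.3,"dz":-0.2},{"dx":-0.68,"dy":-0.75},{"dx":-0.68,"dy":-0.75},{"dx":-0.68,"dy":-0.75},{"dx":-0.68,"dy":-0.75},{"dx":-0.68,"dy":-0.75},{"dx":-0.68,"dy":-0.75},{"dx":-0.68,"dy":-0.75},{"dx":-0.68,"dy":-0.75},{"dx":-0.68,"dy":-0.75},{"dx":-0.68,"dy":-0.75},{"dx":-0.68,"dy":-0.75}]'
python3 -m crank '[{"dx":-0.68,"dy":-0.75,"twist":-0.2},{"dx":-0.68,"dy":-0.75,"twist":-0.2},{"dx":-0.68,"dy":-0.75,"twist":-0.2},{"dx":-0.68,"dy":-0.75,"twist":-0.2},{"dx":-0.68,"dy":-0.75,"twist":-0.2},{"dx":-0.68,"dy":-0.75},{"dx":-0.68,"dy":-0.75},{"dx":-0.68,"dy":-0.75},{"dx":-0.5,"dy":-0.5},{"dx":-0.3,"dy":-0.3},{"dx":0},{"dx":0}]'
python3 - <<'E'
from h import *
to([.536,-.299,.23],79.5)
c=cam('wrist','w1.png')
print(proj(c,[[.536,-.299,.1765]]))
E
```

```text
t 0.2 pos [0.1484 0.5034 0.2309] yang 73.6 tilt [-0.    -0.001 -1.   ] q [ 1.28  0.13 -0.04  1.41  0.    1.57] F [-0.4 -0.1 -0.5] w 1.001 | shift [-14.967 -16.5     0.035] twist -1.0351375644614165
[[-84.93596342 495.92258904]]schema error: expected keys dx, dy, dz, twist, gripper
schema error: expected keys dx, dy, dz, twist, gripper
```

View pics/w1.png

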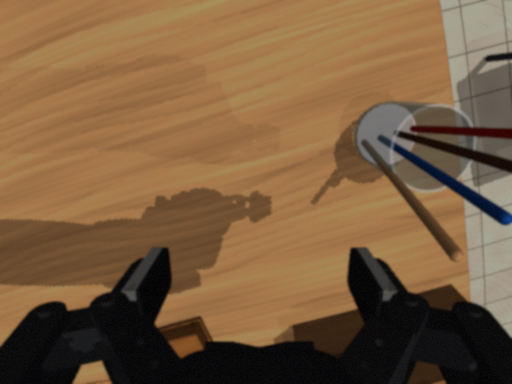

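The picture only shows the start pose (the call was refused; rows need all keys). Fingers appear at (150,270) and (370,270).

```bash
python3 -m crank '[{"dx":-0.3,"dy":-0.3,"dz":-0.2,"twist":0,"gripper":70},{"dx":-0.68,"dy":-0.75,"dz":0,"twist":0,"gripper":70},{"dx":-0.68,"dy":-0.75,"dz":0,"twist":0,"gripper":70},{"dx":-0.68,"dy":-0.75,"dz":0,"twist":0,"gripper":70},{"dx":-0.68,"dy":-0.75,"dz":0,"twist":0,"gripper":70},{"dx":-0.68,"dy":-0.75,"dz":0,"twist":0,"gripper":70},{"dx":-0.68,"dy":-0.75,"dz":0,"twist":0,"gripper":70},{"dx":-0.68,"dy":-0.75,"dz":0,"twist":0,"gripper":70},{"dx":-0.68,"dy":-0.75,"dz":0,"twist":0,"gripper":70},{"dx":-0.68,"dy":-0.75,"dz":0,"twist":0,"gripper":70},{"dx":-0.68,"dy":-0.75,"dz":0,"twist":0,"gripper":70},{"dx":-0.68,"dy":-0.75,"dz":0,"twist":0,"gripper":70}]'
python3 -m crank '[{"dx":-0.68,"dy":-0.75,"dz":0,"twist":0,"gripper":70},{"dx":-0.68,"dy":-0.75,"dz":0,"twist":0,"gripper":70},{"dx":-0.68,"dy":-0.75,"dz":0,"twist":0,"gripper":70},{"dx":-0.68,"dy":-0.75,"dz":0,"twist":0,"gripper":70},{"dx":-0.68,"dy":-0.75,"dz":0,"twist":0,"gripper":70},{"dx":-0.68,"dy":-0.75,"dz":0,"twist":0,"gripper":70},{"dx":-0.68,"dy":-0.75,"dz":0,"twist":0,"gripper":70},{"dx":-0.68,"dy":-0.75,"dz":0,"twist":0,"gripper":70},{"dx":-0.68,"dy":-0.75,"dz":0,"twist":0,"gripper":70},{"dx":-0.3,"dy":-0.4,"dz":0,"twist":-0.5,"gripper":70},{"dx":0,"dy":0,"dz":0,"twist":-0.5,"gripper":70},{"dx":0,"dy":0,"dz":0,"twist":0,"gripper":70}]'
python3 - <<'E'
from h import *
to([.536,-.299,.23],79.5)
c=cam('wrist','w2.png')
print(proj(c,[[.536,-.299,.1765]]))
E
```

```text
t: 1.3
ee_pos: [0.3501, 0.085, 0.24]
orientation: [0.001, 0.143, 0.99, 0.0]
force: [0.8, -0.3, -0.1]
width: 0.821
grip_force: 0.0
t: 2.3
ee_pos: [0.5152, -0.2612, 0.2389]
orientation: [-0.001, 0.094, 0.996, 0.0]
force: [-0.2, -0.8, -0.2]
width: 0.819
grip_force: 0.0
t 2.3 pos [ 0.5152 -0.2612  0.2389] yang 79.2 tilt [-0.001  0.    -1.   ] q [-0.47  0.23  0.1   1.44 -0.   -0.28] F [-0.2 -0.8 -0.2] w 0.819 | shift [-0.689 -0.831  0.221] twist -0.047358429467734664
[[214.50361711 242.73647807]]
```

View pics/w2.png

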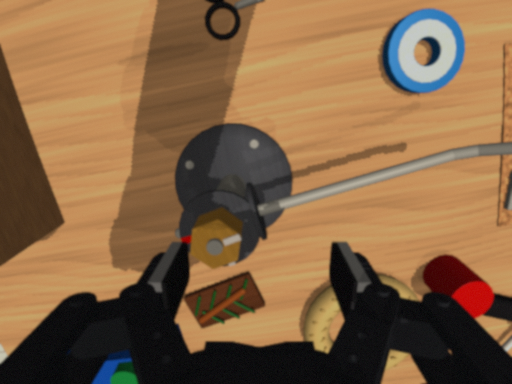

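```bash
python3 - <<'E'
from h import *
i=cv2.imread('pics/w2.png');cv2.imwrite('pics/c2.png',cv2.resize(i[195:285,165:285],(800,600),interpolation=2))
E
```

```text
(no output)
```

View pics/c2.png

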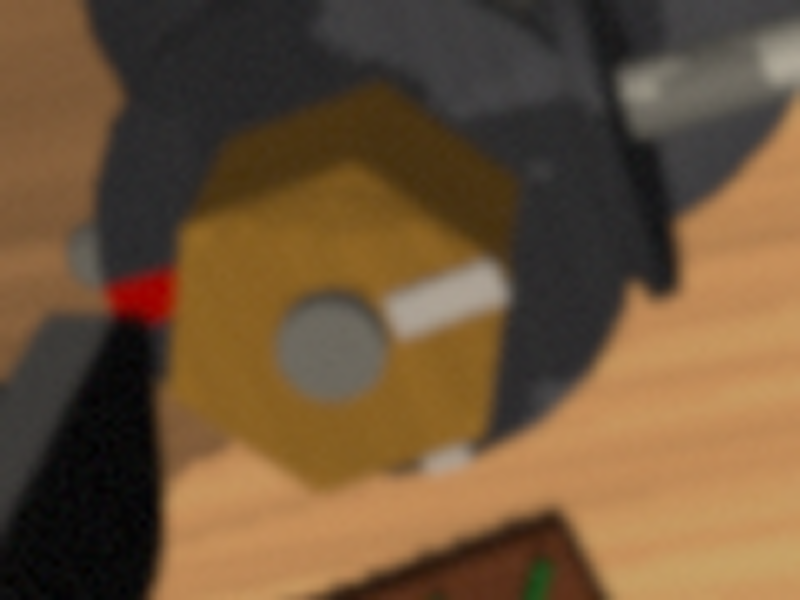

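Crop shows the nut's top corners (350,160),(505,265),(490,430),(325,490),(175,385),(180,225), white line to the corner (505,265).

```bash
python3 - <<'E'
from h import *
c=camera('wrist')
p=np.array([(350,160),(505,265),(490,430),(325,490),(175,385),(180,225)])*[120/800,90/600]+[165,195]
P=at(c,p,.1765)[:,:2]; m=P.mean(0); d=P-m
a=np.degrees(np.arctan2(d[:,1],d[:,0])); print(m,np.linalg.norm(d,axis=1),a)
line=(a[1]-a+60*np.round((a-a[1])/60)); al=a[1]-line.mean(); print('line ang',al)
to([*m,.156],al-30)
E
```

```text
[ 0.53739656 -0.29768229] [0.02040314 0.02041668 0.02106835 0.02079054 0.02006947 0.02094259] [ 162.84043481  101.76003555   41.95938436  -17.33089341  -79.72734586
 -137.4834157 ]
line ang 102.00303329180608
t 2.4 pos [ 0.515  -0.2596  0.2395] yang 79.2 tilt [-0.  0. -1.] q [-0.47  0.23  0.1   1.44 -0.   -0.28] F [ 0.6 -0.3  0.9] w 0.821 | shift [-0.729 -0.829  2.087] twist 1.2537772394484803
```

```bash
python3 -m crank '[{"dx":-0.7,"dy":-0.4,"dz":0,"twist":0,"gripper":70},{"dx":0,"dy":-0.43,"dz":0.3,"twist":0,"gripper":70},{"dx":0,"dy":0,"dz":0.2,"twist":0.65,"gripper":70},{"dx":0,"dy":0,"dz":0,"twist":0.6,"gripper":70},{"dx":0,"dy":0,"dz":0,"twist":0,"gripper":70}]'
python3 - <<'E'
from h import *
to([.5372,-.298,.156],72)
c=cam('wrist','w3.png')
print(proj(c,[[.5372,-.298,.1765]]))
E
```

```text
t: 2.82
ee_pos: [0.5364, -0.2965, 0.2192]
orientation: [-0.0, 0.156, 0.988, 0.0]
force: [-1.3, -0.0, -0.5]
width: 0.818
grip_force: 0.0
t 2.8 pos [ 0.5364 -0.2965  0.2192] yang 72.0 tilt [-0.001  0.    -1.   ] q [-0.5   0.3   0.15  1.42  0.   -0.19] F [-1.3 -0.  -0.5] w 0.818 | shift [-0.032 -0.03   1.58 ] twist 0.006019164102221207
[[257.58129608 220.11175815]]
```

```bash
python3 -m crank '[{"dx":-0.03,"dy":-0.03,"dz":0.6,"twist":0,"gripper":70},{"dx":0,"dy":0,"dz":0.6,"twist":0,"gripper":70},{"dx":0,"dy":0,"dz":0.4,"twist":0,"gripper":70},{"dx":0,"dy":0,"dz":0,"twist":0,"gripper":50},{"dx":0,"dy":0,"dz":0,"twist":0,"gripper":40},{"dx":0,"dy":0,"dz":0,"twist":0,"gripper":30},{"dx":0,"dy":0,"dz":0,"twist":0,"gripper":30},{"dx":0,"dy":0,"dz":0,"twist":0,"gripper":30},{"dx":0,"dy":0,"dz":0,"twist":0,"gripper":30},{"dx":0,"dy":0,"dz":0,"twist":0,"gripper":30}]'
python3 - <<'E'
from h import *
to([.5372,-.298,.156],72)
E
```

```text
t: 3.7
ee_pos: [0.538, -0.299, 0.1573]
orientation: [0.001, 0.155, 0.988, -0.0]
force: [-3.1, 1.4, 6.6]
width: 0.404
grip_force: 61.6
t 3.7 pos [ 0.538  -0.299   0.1573] yang 72.1 tilt [ 0.002 -0.001 -1.   ] q [-0.51  0.3   0.02  1.29 -0.   -0.2 ] F [-3.1  1.4  6.6] w 0.404 | shift [0.027 0.017 0.032] twist 0.02563714175403571
```

```bash
python3 -m crank '[{"dx":0,"dy":0,"dz":0,"twist":0.5,"gripper":30},{"dx":0,"dy":0,"dz":0,"twist":0.8,"gripper":30},{"dx":0,"dy":0,"dz":0,"twist":0.8,"gripper":30},{"dx":0,"dy":0,"dz":0,"twist":0.8,"gripper":30},{"dx":0,"dy":0,"dz":0,"twist":0.8,"gripper":30},{"dx":0,"dy":0,"dz":0,"twist":0.8,"gripper":30},{"dx":0,"dy":0,"dz":0,"twist":0.8,"gripper":30},{"dx":0,"dy":0,"dz":0,"twist":0.8,"gripper":30},{"dx":0,"dy":0,"dz":0,"twist":0.8,"gripper":30},{"dx":0,"dy":0,"dz":0,"twist":0.8,"gripper":30},{"dx":0,"dy":0,"dz":0,"twist":0.8,"gripper":30},{"dx":0,"dy":0,"dz":0,"twist":0.5,"gripper":30}]'
python3 -m crank '[{"dx":0,"dy":0,"dz":0,"twist":0.8,"gripper":30},{"dx":0,"dy":0,"dz":0,"twist":0.8,"gripper":30},{"dx":0,"dy":0,"dz":0,"twist":0.8,"gripper":30},{"dx":0,"dy":0,"dz":0,"twist":0.8,"gripper":30},{"dx":0,"dy":0,"dz":0,"twist":0.8,"gripper":30},{"dx":0,"dy":0,"dz":0,"twist":0.8,"gripper":30},{"dx":0,"dy":0,"dz":0,"twist":0.8,"gripper":30},{"dx":0,"dy":0,"dz":0,"twist":0.8,"gripper":30},{"dx":0,"dy":0,"dz":0,"twist":0.8,"gripper":30},{"dx":0,"dy":0,"dz":0,"twist":0.2,"gripper":30},{"dx":0,"dy":0,"dz":0,"twist":0,"gripper":30}]'
python3 - <<'E'
from h import *
to([.5372,-.298,.156],72-95.3); print(get_obs()['moment'])
t=camera('top'); c=camera('wrist')
# gripper-occluded? save both
b=cv2.resize(t['img'][165:225,350:425],(500,400),interpolation=2)
w=cv2.resize(c['img'][120:300,170:350],(400,400),interpolation=2)
cv2.imwrite('pics/c3.png',cv2.resize(np.hstack([b,w]),(800,356)))
E
```

```text
t: 4.7
ee_pos: [0.5375, -0.2996, 0.1573]
orientation: [0.001, 0.571, 0.821, -0.001]
force: [-6.2, -0.7, 7.3]
width: 0.402
grip_force: 61.3
t: 5.62
ee_pos: [0.5367, -0.2996, 0.1573]
orientation: [0.001, 0.829, 0.56, -0.001]
force: [-7.7, -0.3, 8.3]
width: 0.406
grip_force: 62.1
t 5.6 pos [ 0.5367 -0.2996  0.1573] yang -21.9 tilt [-0.001 -0.003 -1.   ] q [-0.51  0.3   0.02  1.29 -0.    1.45] F [-7.7 -0.3  8.3] w 0.406 | shift [ 0.042 -0.004  0.033] twist 0.24427412784082714
[-0.0932577   1.64458111 -0.03071015]
```

View pics/c3.png

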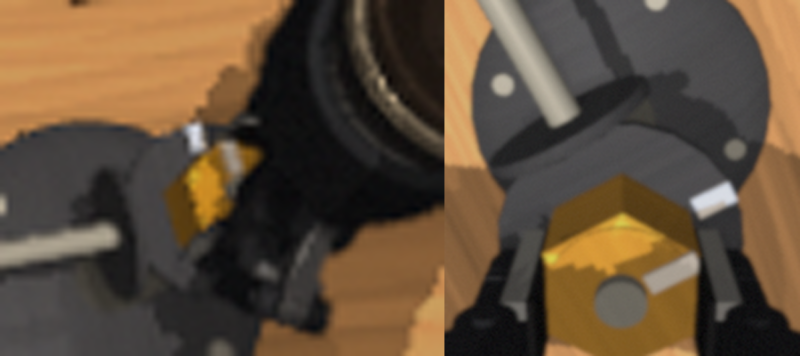

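Wrist panel: nut line from (647,283) to (697,262), stud at (622,302); white mark centred about (715,200).

```bash
python3 - <<'E'
from h import *
c=camera('wrist'); f=180/400*900/800
px=lambda x,y:(170+(x-444)*f,120+y*f)
# hex corners of the nut's top and mark
P=at(c,[px(622,213),px(698,253),px(545,257),px(649,284),px(697,262)],.1765); M=at(c,[px(698,208),px(735,192)],.1505)
t=at(c,[px(622,302)],.1785)
print(P,M,t)
ctr=np.array([.5372,-.2985])
for c0 in (ctr,t[0,:2]):
  for X in (P,M):
    d=X[:,:2]-c0; print(np.degrees(np.arctan2(d[:,1],d[:,0])).round(1),np.linalg.norm(d,axis=1).round(4))
E
```

```text
[[ 0.54553289 -0.28032101  0.1765    ]
 [ 0.557903   -0.29600935  0.1765    ]
 [ 0.52516156 -0.28399414  0.1765    ]
 [ 0.54468235 -0.29935271  0.1765    ]
 [ 0.5569242  -0.29810059  0.1765    ]] [[ 0.56075467 -0.2975096   0.1505    ]
 [ 0.57146699 -0.29682979  0.1505    ]] [[ 0.53755418 -0.30031452  0.1785    ]]
[ 65.4   6.9 129.7  -6.5   1.2] [0.02   0.0209 0.0189 0.0075 0.0197]
[2.4 2.8] [0.0236 0.0343]
[ 68.2  11.9 127.2   7.7   6.5] [0.0215 0.0208 0.0205 0.0072 0.0195]
[6.9 5.9] [0.0234 0.0341]
```

```bash
python3 -m crank '[{"dx":0,"dy":0,"dz":0,"twist":0.27,"gripper":30},{"dx":0,"dy":0,"dz":0,"twist":0,"gripper":30},{"dx":0,"dy":0,"dz":0,"twist":0,"gripper":50},{"dx":0,"dy":0,"dz":0,"twist":0,"gripper":70},{"dx":0,"dy":0,"dz":0,"twist":0,"gripper":70},{"dx":0,"dy":0,"dz":0,"twist":0,"gripper":70},{"dx":0,"dy":0,"dz":-0.7,"twist":0,"gripper":70},{"dx":0,"dy":0,"dz":-0.8,"twist":0,"gripper":70},{"dx":0,"dy":0,"dz":-0.8,"twist":0,"gripper":70},{"dx":0,"dy":0,"dz":-0.5,"twist":0,"gripper":70},{"dx":0,"dy":0,"dz":0,"twist":0,"gripper":70},{"dx":0,"dy":0,"dz":0,"twist":0,"gripper":70}]'
python3 - <<'E'
from h import *
to([.5372,-.298,.156],72-95.3)
t=camera('top'); c=camera('wrist')
b=cv2.resize(t['img'][165:225,350:425],(500,400),interpolation=2)
u,v=proj(c,[[.5372,-.299,.17]])[0].astype(int);print(u,v)
w=cv2.resize(c['img'][v-60:v+60,u-60:u+60],(600,600),interpolation=2)
cv2.imwrite('pics/c4.png',w)
E
```

```text
t: 6.77
ee_pos: [0.5386, -0.2991, 0.2685]
orientation: [0.001, 0.836, 0.549, 0.001]
force: [-1.0, 0.4, 0.0]
width: 0.818
grip_force: 0.0
t 6.8 pos [ 0.5386 -0.2991  0.2685] yang -23.4 tilt [ 0.003 -0.001 -1.   ] q [-0.51  0.31  0.27  1.53  0.    1.47] F [-1.   0.4  0. ] w 0.818 | shift [ 0.012 -0.052  2.812] twist -0.011565424106554813
257 193
```

View pics/c4.png

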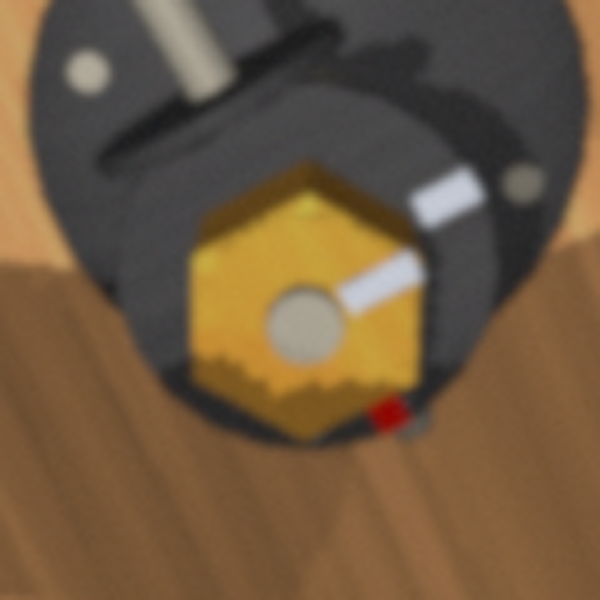

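Corners at (307,190),(422,250),(420,388),(307,442),(192,385),(190,250); line to (422,258); white mark (418,210)-(478,185).

```bash
python3 - <<'E'
from h import *
c=camera('wrist'); px=lambda p:np.array(p)/5+[197,133]
P=at(c,px([(307,190),(422,250),(420,388),(307,442),(192,385),(190,250)]),.1765)[:,:2];m=P.mean(0);d=P-m
a=np.degrees(np.arctan2(d[:,1],d[:,0]));k=a-60*np.round((a-6)/60);print(m,np.linalg.norm(d,axis=1).round(4),k.round(1),k.mean())
M=at(c,px([(418,210),(478,185)]),.1505)[:,:2]; print(M,np.degrees(np.arctan2(*(M[1]-M[0])[::-1])),np.degrees(np.arctan2(*(M.mean(0)-m)[::-1])))
L=at(c,px([(345,300),(422,260)]),.1765)[:,:2];print(np.degrees(np.arctan2(*(L[1]-L[0])[::-1])),np.degrees(np.arctan2(*(L[1]-m)[::-1])))
B=at(c,px([(72,130)]),.13);print(get_obs()['ee_pos'])
s=camera('top')
print('tip',at(s,[(271,218)],.1765))
E
```

```text
[ 0.53728996 -0.29927411] [0.0212 0.0215 0.0218 0.0212 0.0216 0.0216] [6.4 9.  4.2 7.  7.9 4.6] 6.50537066648711
[[ 0.55948515 -0.29650244]
 [ 0.57068696 -0.29646949]] 0.16857072041458757 5.728002624224727
5.406933109509868 5.069903982480367
[ 0.53748386 -0.29853386  0.26566606]
tip [[ 0.50685703 -0.03883019  0.1765    ]]
```

Finger-tight set (line 6.5°, mark ≈6°). On to the spanner.

```bash
python3 -m crank '[{"dx":0.5,"dy":-0.2,"dz":0,"twist":0,"gripper":60},{"dx":0.9,"dy":-0.4,"dz":0,"twist":0,"gripper":60},{"dx":0.9,"dy":-0.4,"dz":0,"twist":0,"gripper":60},{"dx":0.9,"dy":-0.4,"dz":0,"twist":0,"gripper":60},{"dx":0.9,"dy":-0.4,"dz":0,"twist":0,"gripper":60},{"dx":0.9,"dy":-0.4,"dz":0,"twist":0,"gripper":60},{"dx":0.9,"dy":-0.4,"dz":0,"twist":0,"gripper":60},{"dx":0.9,"dy":-0.4,"dz":0,"twist":0,"gripper":60},{"dx":0.9,"dy":-0.4,"dz":0,"twist":0,"gripper":60},{"dx":0.9,"dy":-0.4,"dz":0,"twist":0,"gripper":60},{"dx":0.5,"dy":-0.2,"dz":0,"twist":-0.5,"gripper":60},{"dx":0,"dy":0,"dz":0,"twist":-0.8,"gripper":60}]'
python3 -m crank '[{"dx":0,"dy":0,"dz":0,"twist":-1,"gripper":60},{"dx":0,"dy":0,"dz":0,"twist":-1,"gripper":60},{"dx":0,"dy":0,"dz":0,"twist":-1,"gripper":60},{"dx":0,"dy":0,"dz":0,"twist":-1,"gripper":60},{"dx":0,"dy":0,"dz":0,"twist":-1,"gripper":60},{"dx":0,"dy":0,"dz":0,"twist":-1,"gripper":60},{"dx":0,"dy":0,"dz":0,"twist":-1,"gripper":60},{"dx":0,"dy":0,"dz":0,"twist":-1,"gripper":60},{"dx":0,"dy":0,"dz":0,"twist":-1,"gripper":60},{"dx":0,"dy":0,"dz":0,"twist":-1,"gripper":60},{"dx":0,"dy":0,"dz":0,"twist":-1,"gripper":60},{"dx":0,"dy":0,"dz":0,"twist":-1,"gripper":60}]'
python3 -m crank '[{"dx":0,"dy":0,"dz":0.4,"twist":-1,"gripper":60},{"dx":0,"dy":0,"dz":0.4,"twist":-1,"gripper":60},{"dx":0,"dy":0,"dz":0.4,"twist":-1,"gripper":60},{"dx":0,"dy":0,"dz":0,"twist":-1,"gripper":60},{"dx":0,"dy":0,"dz":0,"twist":-1,"gripper":60},{"dx":0,"dy":0,"dz":0,"twist":0,"gripper":60},{"dx":0,"dy":0,"dz":0,"twist":0,"gripper":60}]'
python3 - <<'E'
from h import *
to([.536,.101,.15],81.4)
c=cam('wrist','w5.png')
print(proj(c,[[.536,.101,.012]]))
E
```

```text
t: 7.97
ee_pos: [0.5346, 0.1029, 0.2658]
orientation: [-0.001, 0.796, 0.605, -0.001]
force: [-0.1, -0.2, -0.2]
width: 0.703
grip_force: 0.0
t: 8.97
ee_pos: [0.5348, 0.0987, 0.2659]
orientation: [-0.001, 0.316, 0.949, -0.001]
force: [-0.4, 0.0, 0.5]
width: 0.703
grip_force: 0.0
t: 9.55
ee_pos: [0.5349, 0.0987, 0.2184]
orientation: [-0.001, 0.076, 0.997, -0.0]
force: [0.3, 0.0, 0.1]
width: 0.701
grip_force: 0.0
t 9.6 pos [0.5349 0.0987 0.2184] yang 81.3 tilt [-0.001 -0.    -1.   ] q [ 0.18  0.16 -0.02  1.39  0.    0.33] F [0.3 0.  0.1] w 0.701 | shift [-0.021  0.061  1.71 ] twist -0.014679265743843883
[[261.64147906 165.3957442 ]]
```

View pics/w5.png

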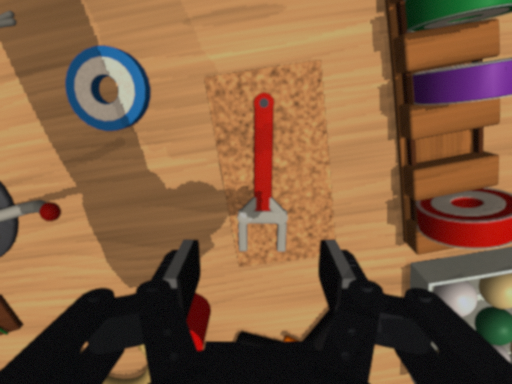

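Handle axis runs (264,103) hole to (263,190); prong tips at (243,249), (282,250).

```bash
python3 - <<'E'
from h import *
c=camera('wrist')
i=c['img'].astype(int)
m=((i[...,2]>110)&(i[...,1]<50)&(i[...,0]<60)).astype(np.uint8); m[:, :230]=0;m[:, 300:]=0;m[230:]=0
ys,xs=np.nonzero(m);P=at(c,np.c_[xs,ys]+0.,.012)[:,:2];mu=P.mean(0);w,V=np.linalg.eigh(np.cov((P-mu).T));v=V[:,1]*np.sign(V[0,1])
s=(P-mu)@v;n=(P-mu)@V[:,0];print(mu,v,np.degrees(np.arctan2(v[1],v[0])),s.min(),s.max(),n.min(),n.max())
T=at(c,[(243,249),(282,250)],.012)[:,:2].mean(0);print((T-mu)@v,'tips',T)
e=mu+v*(s.min()); o=e+v*.085; print('origin',o,'alt',T-v*.104); g=o-.010*v;print('grasp',g)
to([*g,.1],np.degrees(np.arctan2(v[1],v[0]))+90)
E
```

```text
[0.52026853 0.10463365] [ 0.98789344 -0.15513396] -8.924565396213435 -0.06426402692045866 0.0704454763901033 -0.010362335420477762 0.010009915058874313
0.12532646552001078 tips [0.64422368 0.08612076]
origin [0.54075346 0.1014168 ] alt [0.54148277 0.10225469]
grasp [0.53087453 0.10296814]
t 9.7 pos [0.5352 0.0988 0.219 ] yang 81.3 tilt [-0.001 -0.    -1.   ] q [ 0.18  0.16 -0.02  1.39 -0.    0.33] F [-0.4  0.3 -0.4] w 0.702 | shift [0.121 0.088 2.974] twist 0.04672722422677758
```

```bash
python3 -m crank '[{"dx":0.12,"dy":0.09,"dz":0.5,"twist":0.04,"gripper":45},{"dx":0,"dy":0,"dz":0.9,"twist":0,"gripper":45},{"dx":0,"dy":0,"dz":0.9,"twist":0,"gripper":45},{"dx":0,"dy":0,"dz":0.9,"twist":0,"gripper":45},{"dx":0,"dy":0,"dz":0.9,"twist":0,"gripper":45},{"dx":0,"dy":0,"dz":0.6,"twist":0,"gripper":45},{"dx":0,"dy":0,"dz":0.4,"twist":0,"gripper":45},{"dx":0,"dy":0,"dz":0,"twist":0,"gripper":45},{"dx":0,"dy":0,"dz":0,"twist":0,"gripper":45}]'
python3 - <<'E'
from h import *
to([.5309,.103,.006],81.1)
E
```

```text
t: 10.4
ee_pos: [0.5305, 0.103, 0.0149]
orientation: [-0.001, 0.077, 0.997, -0.0]
force: [0.5, 0.2, 1.1]
width: 0.526
grip_force: 0.0
t 10.4 pos [0.5305 0.103  0.0149] yang 81.2 tilt [-0.002 -0.    -1.   ] q [ 0.19  0.25 -0.38  0.95  0.    0.35] F [0.5 0.2 1.1] w 0.526 | shift [-0.01   0.003  0.221] twist 0.015227438598294282
```

```bash
python3 -m crank '[{"dx":0,"dy":0,"dz":0.22,"twist":0.0,"gripper":45},{"dx":0,"dy":0,"dz":0,"twist":0,"gripper":30},{"dx":0,"dy":0,"dz":0,"twist":0,"gripper":15},{"dx":0,"dy":0,"dz":0,"twist":0,"gripper":15},{"dx":0,"dy":0,"dz":0,"twist":0,"gripper":15},{"dx":0,"dy":0,"dz":0,"twist":0,"gripper":15},{"dx":0,"dy":0,"dz":0,"twist":0,"gripper":15},{"dx":0,"dy":0,"dz":0,"twist":0,"gripper":15}]'
python3 -m crank '[{"dx":0,"dy":0,"dz":-0.3,"twist":0.0,"gripper":15},{"dx":0,"dy":0,"dz":-0.9,"twist":0,"gripper":15},{"dx":0,"dy":0,"dz":-0.9,"twist":0,"gripper":15},{"dx":0,"dy":0,"dz":-0.9,"twist":0,"gripper":15},{"dx":0,"dy":0,"dz":-0.9,"twist":0,"gripper":15},{"dx":0,"dy":0,"dz":-0.9,"twist":0,"gripper":15},{"dx":0,"dy":0,"dz":-0.8,"twist":0,"gripper":15},{"dx":0,"dy":0,"dz":-0.5,"twist":0,"gripper":15},{"dx":0,"dy":0,"dz":0,"twist":0,"gripper":15}]'
python3 - <<'E'
from h import *
to([.5309,.103,.006],81.1)
c=cam('wrist','w6.png')
E
```

```text
t: 11.07
ee_pos: [0.5317, 0.1032, 0.0075]
orientation: [0.001, 0.076, 0.997, 0.0]
force: [-1.4, 0.7, 5.7]
width: 0.227
grip_force: 59.4
t: 11.82
ee_pos: [0.5328, 0.1033, 0.2553]
orientation: [0.004, 0.076, 0.997, 0.001]
force: [0.5, -0.1, -2.1]
width: 0.231
grip_force: 59.2
t 11.8 pos [0.5328 0.1033 0.2553] yang 81.2 tilt [ 0.007  0.001 -1.   ] q [ 0.19  0.16  0.05  1.46 -0.    0.34] F [ 0.5 -0.1 -2.1] w 0.231 | shift [ 0.089 -0.031  6.233] twist 0.02498317998214702
```

View pics/w6.png

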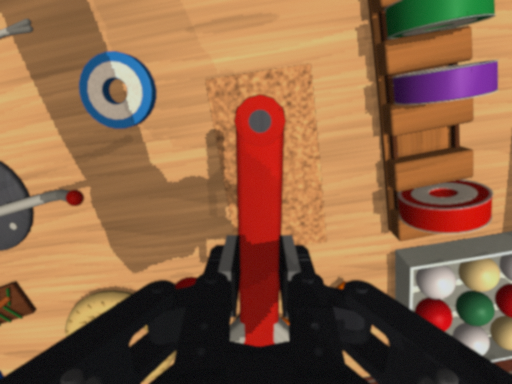

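Spanner is held level, handle straight along the image at x≈260, hole (260,121). Moving over to the nut.

```bash
python3 -m crank '[{"dx":-0.07,"dy":-0.5,"dz":0,"twist":0,"gripper":15},{"dx":-0.07,"dy":-0.9,"dz":0,"twist":0,"gripper":15},{"dx":-0.07,"dy":-0.9,"dz":0,"twist":0,"gripper":15},{"dx":-0.07,"dy":-0.9,"dz":0,"twist":0,"gripper":15},{"dx":-0.07,"dy":-0.9,"dz":0,"twist":0,"gripper":15},{"dx":-0.07,"dy":-0.9,"dz":0,"twist":0,"gripper":15},{"dx":-0.07,"dy":-0.9,"dz":0,"twist":0,"gripper":15},{"dx":-0.07,"dy":-0.9,"dz":0,"twist":0,"gripper":15},{"dx":-0.07,"dy":-0.9,"dz":0,"twist":0,"gripper":15},{"dx":-0.07,"dy":-0.9,"dz":0,"twist":0,"gripper":15},{"dx":-0.07,"dy":-0.9,"dz":0,"twist":0,"gripper":15},{"dx":-0.07,"dy":-0.9,"dz":0,"twist":0,"gripper":15}]'
python3 -m crank '[{"dx":-0.07,"dy":-0.9,"dz":0,"twist":0,"gripper":15},{"dx":-0.07,"dy":-0.9,"dz":0,"twist":0,"gripper":15},{"dx":0,"dy":-0.1,"dz":0,"twist":-0.6,"gripper":15},{"dx":0,"dy":0,"dz":0,"twist":-1,"gripper":15},{"dx":0,"dy":0,"dz":0,"twist":-1,"gripper":15},{"dx":0,"dy":0,"dz":0,"twist":-1,"gripper":15},{"dx":0,"dy":0,"dz":0,"twist":-1,"gripper":15},{"dx":0,"dy":0,"dz":0,"twist":-1,"gripper":15},{"dx":0,"dy":0,"dz":0,"twist":-1,"gripper":15},{"dx":0,"dy":0,"dz":0,"twist":-1,"gripper":15},{"dx":0,"dy":0,"dz":0,"twist":-1,"gripper":15},{"dx":0,"dy":0,"dz":0,"twist":-1,"gripper":15}]'
python3 -m crank '[{"dx":0,"dy":0,"dz":0.3,"twist":-1,"gripper":15},{"dx":0,"dy":0,"dz":0.4,"twist":-1,"gripper":15},{"dx":0,"dy":0,"dz":0.2,"twist":-1,"gripper":15},{"dx":0,"dy":0,"dz":0.1,"twist":-0.5,"gripper":15},{"dx":0,"dy":0,"dz":0,"twist":0,"gripper":15},{"dx":0,"dy":0,"dz":0,"twist":0,"gripper":15}]'
python3 - <<'E'
from h import *
to([.4979,-.3899,.205],156.5)
E
```

```text
t: 12.87
ee_pos: [0.4998, -0.3146, 0.2478]
orientation: [-0.002, 0.076, 0.997, 0.001]
force: [0.4, 0.2, -2.6]
width: 0.233
grip_force: 59.2
t: 13.87
ee_pos: [0.4944, -0.3888, 0.2475]
orientation: [-0.001, -0.395, 0.919, 0.002]
force: [0.4, -0.1, -2.9]
width: 0.225
grip_force: 59.4
t: 14.37
ee_pos: [0.4943, -0.3887, 0.2083]
orientation: [-0.001, -0.546, 0.838, 0.002]
force: [-0.2, 0.1, -2.6]
width: 0.224
grip_force: 59.4
t 14.4 pos [ 0.4943 -0.3887  0.2083] yang 156.2 tilt [-0.003  0.002 -1.   ] q [-0.67  0.33  0.17  1.41 -0.   -1.82] F [-0.2  0.1 -2.6] w 0.224 | shift [-0.008 -0.095  0.082] twist -0.050786107539922146
```

```bash
python3 -m crank '[{"dx":0,"dy":-0.09,"dz":0.1,"twist":-0.05,"gripper":15},{"dx":0,"dy":0,"dz":0,"twist":0,"gripper":15},{"dx":0,"dy":0,"dz":0,"twist":0,"gripper":15}]'
python3 - <<'E'
from h import *
to([.4979,-.3899,.205],156.5)
t=camera('top');a=t['img'][170:240,350:430];c=camera('side');u,v=proj(c,[[.5373,-.299,.18]])[0].astype(int)
b=c['img'][v-35:v+35,u-40:u+40]
cv2.imwrite('pics/c5.png',cv2.resize(np.hstack([a,b]),(800,350),interpolation=2))
E
```

```text
t: 14.62
ee_pos: [0.4984, -0.3907, 0.2061]
orientation: [-0.0, -0.549, 0.836, 0.0]
force: [-0.0, 0.0, -2.4]
width: 0.229
grip_force: 59.4
t 14.6 pos [ 0.4984 -0.3907  0.2061] yang 156.6 tilt [-0.  0. -1.] q [-0.66  0.34  0.17  1.41 -0.   -1.83] F [-0.   0.  -2.4] w 0.229 | shift [-0.012  0.02   0.028] twist 0.01047129206337895
```

View pics/c5.png

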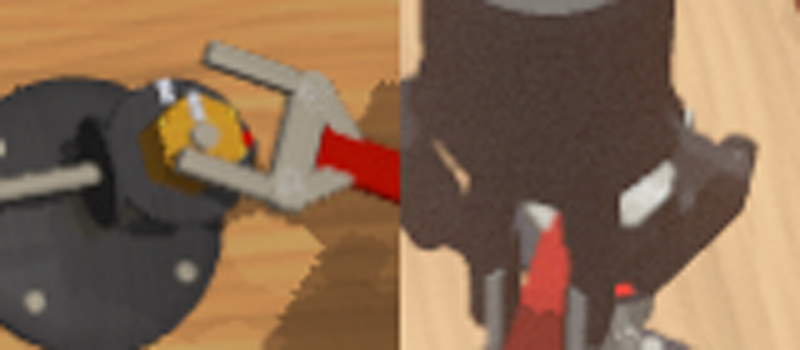

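```bash
python3 - <<'E'
from h import *
t=camera('top');px=lambda p:np.array(p)/5+[350,170]
T=at(t,px([(212,53),(183,160)]),.2105)[:,:2]; v=np.array([np.cos(np.radians(66.6)),np.sin(np.radians(66.6))])
m=T.mean(0);print(T,np.linalg.norm(T[0]-T[1]),'jaw centre',m-.015*v,'model',get_obs()['ee_pos'][:2]+.0989*v)
d=T[0]-T[1];print(np.degrees(np.arctan2(d[1],d[0])))
N=at(t,px([(205,132)]),.1805);print('nut',N)
E
```

```text
[[ 0.56331246 -0.29658613]
 [ 0.51857998 -0.27675281]] 0.04893216052279368 jaw centre [ 0.534989   -0.30043579] model [ 0.53764454 -0.29991015]
-23.9113655439955
nut [[ 0.53637785 -0.30059647  0.1805    ]]
```

```bash
python3 -m crank '[{"dx":-0.01,"dy":0.01,"dz":0.3,"twist":0,"gripper":15},{"dx":0,"dy":0,"dz":0.2,"twist":0,"gripper":15},{"dx":0,"dy":0,"dz":0.15,"twist":0,"gripper":15},{"dx":0,"dy":0,"dz":0.05,"twist":0,"gripper":15},{"dx":0,"dy":0,"dz":0.0,"twist":0,"gripper":15}]'
python3 - <<'E'
from h import *
to([.4979,-.3899,.164],156.5);print(get_obs()['moment'])
E
```

```text
t: 15.18
ee_pos: [0.4977, -0.3899, 0.1777]
orientation: [-0.0, -0.549, 0.836, 0.001]
force: [0.4, 0.4, -2.3]
width: 0.226
grip_force: 59.4
t 15.2 pos [ 0.4977 -0.3899  0.1777] yang 156.6 tilt [-0.001  0.001 -1.   ] q [-0.66  0.34  0.11  1.35 -0.   -1.83] F [ 0.4  0.4 -2.3] w 0.226 | shift [-0.001 -0.005  0.342] twist 0.014589465025800887
[ 0.01402963  0.00347875 -0.00079626]
```

```bash
python3 -m crank '[{"dx":0,"dy":0,"dz":0.15,"twist":0,"gripper":15},{"dx":0,"dy":0,"dz":0.1,"twist":0,"gripper":15},{"dx":0,"dy":0,"dz":0.08,"twist":0,"gripper":15},{"dx":0,"dy":0,"dz":0.0,"twist":0,"gripper":15}]'
python3 - <<'E'
from h import *
to([.4979,-.3899,.164],156.5);print(get_obs()['moment'])
E
```

```text
t: 15.52
ee_pos: [0.4979, -0.3899, 0.1644]
orientation: [-0.0, -0.549, 0.836, 0.001]
force: [1.0, 0.9, -1.7]
width: 0.229
grip_force: 59.4
t 15.5 pos [ 0.4979 -0.3899  0.1644] yang 156.6 tilt [-0.001  0.001 -1.   ] q [-0.66  0.34  0.08  1.32  0.   -1.83] F [ 1.   0.9 -1.7] w 0.229 | shift [-0.001 -0.001  0.01 ] twist 0.015340084770876186
[ 0.01154816 -0.06136889 -0.03619529]
```

Spanner is engaged without contact force. Turning on an arc of 99 mm radius.

```bash
python3 -m crank '[{"dx":-0.003,"dy":0.124,"dz":0,"twist":0.5,"gripper":15},{"dx":-0.012,"dy":0.247,"dz":0,"twist":1,"gripper":15},{"dx":-0.012,"dy":0.247,"dz":0,"twist":1,"gripper":15},{"dx":-0.012,"dy":0.247,"dz":0,"twist":1,"gripper":15},{"dx":0,"dy":0,"dz":0,"twist":0,"gripper":15}]'
python3 - <<'E'
from h import *
a=np.radians(66.5-3.5*180/np.pi*.1); P=np.array([.5373,-.2992])-.0989*np.array([np.cos(a),np.sin(a)])
to([*P,.164],156.5-20.05);print(get_obs()['moment'])
E
```

```text
t: 15.93
ee_pos: [0.4684, -0.3706, 0.1658]
orientation: [-0.0, -0.394, 0.919, -0.0]
force: [-0.1, -0.9, -2.5]
width: 0.231
grip_force: 59.3
t 15.9 pos [ 0.4684 -0.3706  0.1658] yang 136.4 tilt [-0. -0. -1.] q [-0.67  0.27 -0.01  1.29 -0.   -1.48] F [-0.1 -0.9 -2.5] w 0.231 | shift [-0.008 -0.017  0.044] twist -0.00864216163989275
[-0.1564848   0.31453044  0.06348228]
```

```bash
cat >> h.py <<'E'
def line(ctr=(.5373,-.2992)):
    t=camera('top'); g=cv2.resize(t['img'],None,fx=1,fy=1).astype(int)
    yy,xx=np.mgrid[165:225,355:420]; P=at(t,np.c_[xx.ravel(),yy.ravel()]+0.,.1765)[:,:2]
    d=P-at(t,proj(t,[[*ctr,.1765]]),.1765)[0,:2]; r=np.linalg.norm(d,axis=1); a=np.degrees(np.arctan2(d[:,1],d[:,0]))
    c=g[165:225,355:420].reshape(-1,3)
    w=(c.min(1)>150)&(r>.006)&(r<.022)
    return [(int(x),round(float(y)*1000),tuple(map(int,k))) for x,y,k in zip(a[w],r[w],c[w])],t
E
python3 - <<'E'
from h import *
L,t=line()
for l in L: print(*l)
print(get_obs()['moment'],get_obs()['force'])
cv2.imwrite('pics/c6.png',cv2.resize(t['img'][170:230,350:430],(800,600),interpolation=2))
E
```

```text
-4 19 (167, 168, 171)
-11 19 (175, 178, 182)
34 21 (196, 189, 188)
29 20 (185, 178, 178)
-4 17 (164, 166, 172)
-11 17 (186, 189, 192)
-3 14 (164, 171, 180)
-12 15 (188, 185, 188)
-2 12 (158, 167, 178)
-12 12 (202, 194, 193)
0 10 (155, 166, 177)
-13 10 (203, 195, 194)
-15 8 (191, 187, 189)
[0.01153636 0.40365011 0.03641678] [-1.89022107 -0.22234605 -2.94104458]
```

The nut follows (line near -9°). Continue.

```bash
python3 -m crank '[{"dx":-0.003,"dy":0.124,"dz":0.02,"twist":0.5,"gripper":15},{"dx":-0.012,"dy":0.247,"dz":0.02,"twist":1,"gripper":15},{"dx":-0.012,"dy":0.247,"dz":0,"twist":1,"gripper":15},{"dx":-0.012,"dy":0.247,"dz":0,"twist":1,"gripper":15},{"dx":-0.012,"dy":0.247,"dz":0,"twist":1,"gripper":15},{"dx":-0.012,"dy":0.247,"dz":0,"twist":1,"gripper":15},{"dx":0,"dy":0,"dz":0,"twist":0,"gripper":15}]'
python3 - <<'E'
from h import *
a=np.radians(66.5-9*180/np.pi*.1); P=np.array([.5373,-.2992])-.0989*np.array([np.cos(a),np.sin(a)])
to([*P,.164],156.5-51.57);print(get_obs()['moment'])
E
```

```text
t: 16.57
ee_pos: [0.4413, -0.3245, 0.1641]
orientation: [-0.0, -0.131, 0.991, -0.0]
force: [-3.4, -1.7, -1.3]
width: 0.228
grip_force: 59.5
t 16.6 pos [ 0.4413 -0.3245  0.1641] yang 105.1 tilt [-0.001 -0.001 -1.   ] q [-0.63  0.18 -0.13  1.27 -0.   -0.9 ] F [-3.4 -1.7 -1.3] w 0.228 | shift [-0.011 -0.008  0.003] twist 0.024054958623524955
[-0.14219417  0.87211244  0.09488028]
```

```bash
python3 -m crank '[{"dx":-0.003,"dy":0.124,"dz":0,"twist":0.5,"gripper":15},{"dx":-0.012,"dy":0.247,"dz":0,"twist":1,"gripper":15},{"dx":-0.012,"dy":0.247,"dz":0,"twist":1,"gripper":15},{"dx":-0.012,"dy":0.247,"dz":0,"twist":1,"gripper":15},{"dx":-0.012,"dy":0.247,"dz":0,"twist":1,"gripper":15},{"dx":-0.012,"dy":0.247,"dz":0,"twist":1,"gripper":15},{"dx":-0.006,"dy":0.173,"dz":0,"twist":0.7,"gripper":15},{"dx":-0.003,"dy":0.124,"dz":0,"twist":0.5,"gripper":15},{"dx":0,"dy":0,"dz":0,"twist":0,"gripper":15}]'
python3 - <<'E'
from h import *
a=np.radians(66.5-15.7*180/np.pi*.1); P=np.array([.5373,-.2992])-.0989*np.array([np.cos(a),np.sin(a)])
to([*P,.164],156.5-89.95);print(get_obs()['moment'])
L,t=line(); print([l for l in L if -115<l[0]<-30])
a=t['img'][175:223,360:424]
cv2.imwrite('pics/c6.png',cv2.resize(a,(800,600),interpolation=2))
E
```

```text
t: 17.32
ee_pos: [0.4459, -0.2597, 0.1635]
orientation: [-0.001, 0.201, 0.98, -0.0]
force: [-5.5, 0.9, -1.7]
width: 0.227
grip_force: 59.5
t 17.3 pos [ 0.4459 -0.2597  0.1635] yang 66.9 tilt [-0.002  0.    -1.   ] q [-0.53  0.12 -0.2   1.26 -0.   -0.12] F [-5.5  0.9 -1.7] w 0.227 | shift [-0.016  0.004 -0.013] twist 0.05464017355924816
[0.085663   1.20281765 0.0221062 ]
[(-73, 16, (183, 184, 188)), (-75, 18, (154, 165, 177)), (-70, 9, (178, 183, 189)), (-75, 11, (204, 197, 196)), (-78, 13, (160, 169, 178)), (-85, 8, (157, 170, 178)), (-87, 10, (177, 182, 189))]
```

View pics/c6.png

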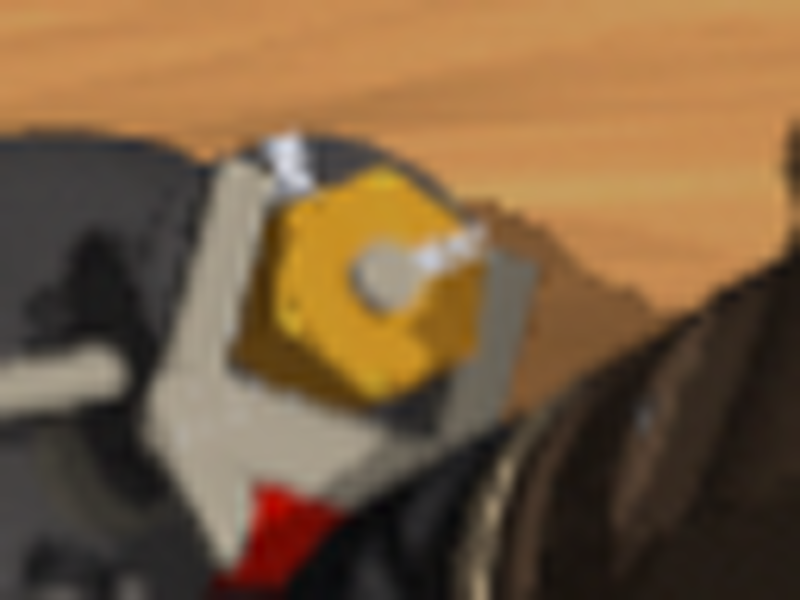

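Line from (410,268) to (485,228); nut top corners (382,168),(483,230),(475,350),(375,400),(285,320),(283,215).

```bash
python3 - <<'E'
from h import *
t=camera('top');px=lambda p:np.array(p)/12.5+[360,175]-.5*(1-1/12.5)
A=lambda d:np.degrees(np.arctan2(d[...,1],d[...,0]))
P=at(t,px([(382,168),(483,230),(475,350),(375,400),(285,320),(283,215)]),.1765)[:,:2];m=P.mean(0);a=A(P-m);k=a-60*np.round((a+75)/60)
print(m,np.linalg.norm(P-m,axis=1).round(4),k.round(1),k.mean())
L=at(t,px([(412,265),(480,232)]),.1765)[:,:2];print(A(L[1]-L[0]),A(L-m))
W=at(t,px([(280,150),(298,190)]),.1505)[:,:2];print('white',A(W-m))
E
```

```text
[ 0.53618763 -0.29983767] [0.0202 0.0213 0.02   0.0214 0.0191 0.0201] [-69.9 -68.7 -72.  -71.8 -71.9 -68.9] -70.5300207956197
-68.92305597366718 [-68.95731702 -68.93379317]
white [7.47506905 4.613258  ]
```

```bash
python3 -m crank '[{"dx":-0.006,"dy":0.18,"dz":0,"twist":0.7,"gripper":15},{"dx":-0.006,"dy":0.18,"dz":0,"twist":0.7,"gripper":15},{"dx":-0.008,"dy":0.2,"dz":0,"twist":0.8,"gripper":15},{"dx":0,"dy":0,"dz":0,"twist":0,"gripper":15},{"dx":0,"dy":0,"dz":0,"twist":0,"gripper":15}]'
python3 - <<'E'
from h import *
a=np.radians(66.5-17.9*180/np.pi*.1); P=np.array([.5373,-.2992])-.0989*np.array([np.cos(a),np.sin(a)])
to([*P,.164],156.5-89.95-12.6);print(get_obs()['moment'])
t=camera('top'); g=t['img'][175:223,360:424]
cv2.imwrite('pics/c7.png',cv2.resize(g,(800,600),interpolation=2))
# hexagon fit: brass mask, score a rotated hexagon at z=.1765 on saturation edge
hsv=cv2.cvtColor(cv2.GaussianBlur(t['img'],(0,0),.6),cv2.COLOR_BGR2HSV).astype(int)
L,_=line();print([l for l in L if -115<l[0]<-40])
E
```

```text
t: 17.83
ee_pos: [0.4569, -0.2405, 0.1634]
orientation: [-0.001, 0.306, 0.952, 0.0]
force: [-5.5, 1.6, -0.9]
width: 0.227
grip_force: 59.6
t 17.8 pos [ 0.4569 -0.2405  0.1634] yang 54.4 tilt [-0.002  0.001 -1.   ] q [-0.48  0.12 -0.2   1.26 -0.    0.14] F [-5.5  1.6 -0.9] w 0.227 | shift [-0.017 -0.004 -0.016] twist 0.07529335970519085
[ 0.35655079  1.06328098 -0.04186825]
[]
```

View pics/c7.png

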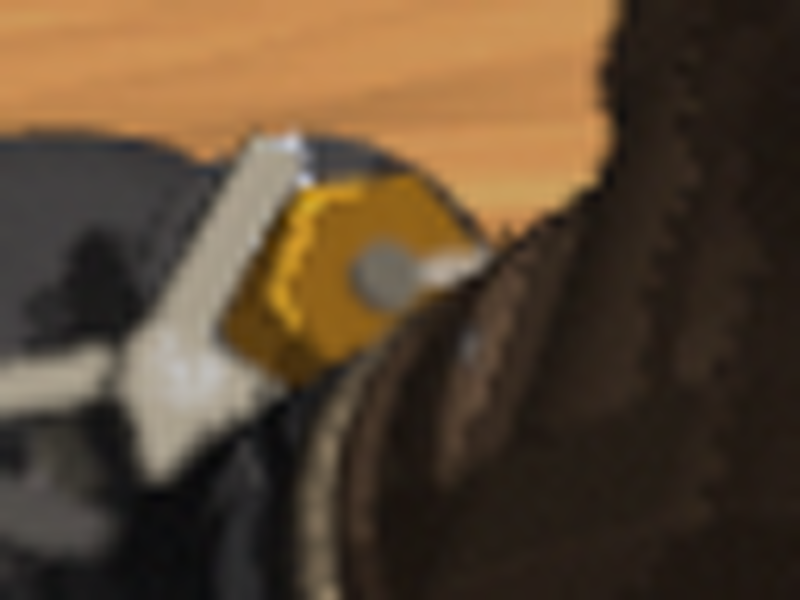

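Line from (418,274) to (485,250); corners (415,175),(302,192),(490,252).

```bash
python3 - <<'E'
from h import *
t=camera('top');px=lambda p:np.array(p)/12.5+[360,175]-.5*(1-1/12.5)
A=lambda d:np.degrees(np.arctan2(d[...,1],d[...,0]))
m=np.array([.5362,-.2998])
P=at(t,px([(415,175),(302,192),(490,252),(275,300)]),.1765)[:,:2];a=A(P-m);print(a,a-60*np.round((a+80)/60),np.linalg.norm(P-m,axis=1))
L=at(t,px([(418,274),(485,250)]),.1765)[:,:2];print(A(L[1]-L[0]),A(L-m))
s=at(t,px([(165,335),(265,140),(225,310),(300,190)]),.1685)[:,:2];print('spanner dir',A(s[1]-s[0]),A(s[3]-s[2]))
E
```

```text
[-26.8237414   35.01667938 -79.66903672  96.85966963] [-86.8237414  -84.98332062 -79.66903672 -83.14033037] [0.02052431 0.02016217 0.02085954 0.01952247]
-74.67459217630918 [-84.61436439 -78.08308635]
spanner dir -34.54360087001626 -39.18999096850965
```

```bash
python3 -m crank '[{"dx":-0.004,"dy":-0.124,"dz":0,"twist":-0.5,"gripper":15},{"dx":-0.004,"dy":-0.1,"dz":0,"twist":-0.4,"gripper":15},{"dx":0,"dy":0,"dz":-0.05,"twist":0,"gripper":15},{"dx":0,"dy":0,"dz":-0.2,"twist":0,"gripper":15},{"dx":0,"dy":0,"dz":-0.4,"twist":0,"gripper":15},{"dx":0,"dy":0,"dz":-0.6,"twist":0,"gripper":15},{"dx":0,"dy":0,"dz":-0.8,"twist":0,"gripper":15},{"dx":0,"dy":0,"dz":-0.4,"twist":0,"gripper":15},{"dx":0,"dy":0,"dz":0,"twist":0,"gripper":15}]'
python3 - <<'E'
from h import *
to([.5309,.103,.25],81.1);print(get_obs()['moment'])
E
```

```text
t: 18.73
ee_pos: [0.4547, -0.2492, 0.2667]
orientation: [0.004, 0.265, 0.964, -0.001]
force: [0.4, -0.1, -2.5]
width: 0.228
grip_force: 59.4
t 18.7 pos [ 0.4547 -0.2492  0.2667] yang 59.3 tilt [ 0.008 -0.004 -1.   ] q [-0.5   0.11  0.02  1.47  0.    0.03] F [ 0.4 -0.1 -2.5] w 0.228 | shift [2.866 8.541 0.398] twist -3.8100588422839037
[-0.00529608  0.04104734 -0.03897893]
```

```bash
python3 -m crank '[{"dx":0.15,"dy":0.45,"dz":0,"twist":0,"gripper":15},{"dx":0.28,"dy":0.85,"dz":0,"twist":0,"gripper":15},{"dx":0.28,"dy":0.85,"dz":0,"twist":0,"gripper":15},{"dx":0.28,"dy":0.85,"dz":0,"twist":0,"gripper":15},{"dx":0.28,"dy":0.85,"dz":0,"twist":0,"gripper":15},{"dx":0.28,"dy":0.85,"dz":0,"twist":0,"gripper":15},{"dx":0.28,"dy":0.85,"dz":0,"twist":0,"gripper":15},{"dx":0.28,"dy":0.85,"dz":0,"twist":0,"gripper":15},{"dx":0.28,"dy":0.85,"dz":0,"twist":0,"gripper":15},{"dx":0.28,"dy":0.85,"dz":0,"twist":0,"gripper":15},{"dx":0.2,"dy":0.45,"dz":0,"twist":-0.4,"gripper":15},{"dx":0,"dy":0,"dz":0,"twist":-1,"gripper":15}]'
python3 -m crank '[{"dx":0,"dy":0,"dz":0.5,"twist":-1,"gripper":15},{"dx":0,"dy":0,"dz":0.8,"twist":-1,"gripper":15},{"dx":0,"dy":0,"dz":0.8,"twist":-0.4,"gripper":15},{"dx":0,"dy":0,"dz":0.8,"twist":0,"gripper":15},{"dx":0,"dy":0,"dz":0,"twist":0,"gripper":15},{"dx":0,"dy":0,"dz":0,"twist":0,"gripper":15}]'
python3 - <<'E'
from h import *
to([.5309,.103,.008],81.1)
c=camera('wrist');i=c['img'].astype(int)
m=((i[...,2]>110)&(i[...,1]<60)&(i[...,0]<70)).astype(np.uint8); m[:, :225]=0;m[:, 295:]=0;m[225:]=0
ys,xs=np.nonzero(m);o=get_obs();P=at(c,np.c_[xs,ys]+0.,o['ee_pos'][2]+.005)
T=rot(o['orientation']);p=(P-o['ee_pos'])@T
for lo,hi in((.03,.04),(.04,.05),(.05,.06),(.06,.07)):
    s=(p[:,0]>lo)&(p[:,0]<hi);print(lo,p[s,1].min()*1e3,p[s,1].max()*1e3)
print('end x',p[:,0].max())
L,t=line(); print([l for l in L])
cv2.imwrite('pics/c8.png',cv2.resize(t['img'][175:223,360:424],(800,600),interpolation=2)) 
E
```

```text
t: 19.73
ee_pos: [0.5297, 0.1085, 0.2601]
orientation: [-0.001, 0.194, 0.981, 0.001]
force: [-0.1, -0.9, -1.4]
width: 0.224
grip_force: 59.5
t: 20.23
ee_pos: [0.5277, 0.1042, 0.1439]
orientation: [-0.002, 0.079, 0.997, -0.001]
force: [0.2, 0.6, -1.8]
width: 0.23
grip_force: 59.5
t 20.2 pos [0.5277 0.1042 0.1439] yang 81.0 tilt [-0.005 -0.001 -1.   ] q [ 0.19  0.17 -0.18  1.23  0.    0.35] F [ 0.2  0.6 -1.8] w 0.230 | shift [-0.099 -0.012  3.397] twist -0.01913297857341855
0.03 -11.043699585936753 9.538405925003472
0.04 -11.255181941459625 9.626553651735298
0.05 -10.92688597811303 9.907529982001572
0.06 -11.274304028034356 10.073037472687776
end x 0.07821608744884688
[(26, 22, (159, 153, 154)), (34, 21, (233, 228, 229)), (29, 20, (222, 221, 223)), (43, 21, (156, 152, 154)), (-63, 7, (154, 194, 216)), (-78, 13, (179, 216, 233)), (-80, 15, (186, 219, 233)), (-82, 17, (185, 215, 232)), (-83, 19, (218, 213, 215)), (-85, 8, (199, 211, 218)), (-87, 10, (231, 229, 229)), (-88, 12, (238, 233, 232)), (-89, 14, (238, 233, 232)), (-89, 17, (233, 231, 232)), (-90, 19, (228, 225, 227)), (-102, 8, (185, 203, 215)), (-100, 10, (212, 219, 225)), (-99, 12, (219, 223, 232)), (-98, 14, (219, 224, 233)), (-97, 16, (185, 215, 233)), (-128, 6, (165, 193, 209))]
```

Nut line is within about 1° of the red mark. Laying the spanner down.

```bash
python3 -m crank '[{"dx":-0.1,"dy":0,"dz":0.4,"twist":0,"gripper":15},{"dx":0,"dy":0,"dz":0.9,"twist":0,"gripper":15},{"dx":0,"dy":0,"dz":0.9,"twist":0,"gripper":15},{"dx":0,"dy":0,"dz":0.7,"twist":0,"gripper":15},{"dx":0,"dy":0,"dz":0.3,"twist":0,"gripper":15},{"dx":0,"dy":0,"dz":0.1,"twist":0,"gripper":15},{"dx":0,"dy":0,"dz":0.07,"twist":0,"gripper":15},{"dx":0,"dy":0,"dz":0.03,"twist":0,"gripper":15},{"dx":0,"dy":0,"dz":0,"twist":0,"gripper":15}]'
python3 - <<'E'
from h import *
to([.5309,.103,.007],81.1)
E
```

```text
t: 21.08
ee_pos: [0.5348, 0.1041, 0.0116]
orientation: [0.002, 0.079, 0.997, 0.0]
force: [-0.2, 0.0, -2.1]
width: 0.225
grip_force: 59.5
t 21.1 pos [0.5348 0.1041 0.0116] yang 81.0 tilt [ 0.003  0.001 -1.   ] q [ 0.19  0.25 -0.38  0.93  0.    0.35] F [-0.2  0.  -2.1] w 0.225 | shift [ 0.091 -0.041  0.115] twist -0.024378794085170984
```

```bash
python3 -m crank '[{"dx":0,"dy":0,"dz":0.06,"twist":0,"gripper":15},{"dx":0,"dy":0,"dz":0.05,"twist":0,"gripper":15},{"dx":0,"dy":0,"dz":0,"twist":0,"gripper":15},{"dx":0,"dy":0,"dz":0,"twist":0,"gripper":26},{"dx":0,"dy":0,"dz":0,"twist":0,"gripper":45},{"dx":0,"dy":0,"dz":0,"twist":0,"gripper":45},{"dx":0,"dy":0,"dz":0,"twist":0,"gripper":45},{"dx":0,"dy":0,"dz":-0.3,"twist":0,"gripper":45},{"dx":0,"dy":0,"dz":-0.6,"twist":0,"gripper":60},{"dx":0,"dy":0,"dz":-0.9,"twist":0,"gripper":60},{"dx":0,"dy":0,"dz":-0.9,"twist":0,"gripper":60},{"dx":0,"dy":0,"dz":-0.9,"twist":0,"gripper":60}]'
python3 -m crank '[{"dx":0,"dy":0,"dz":-0.9,"twist":0,"gripper":80},{"dx":0,"dy":0,"dz":-0.9,"twist":0,"gripper":80},{"dx":0,"dy":0,"dz":0,"twist":0,"gripper":80},{"dx":0,"dy":0,"dz":0,"twist":0,"gripper":80}]'
cat >> h.py <<'E'
def red():
    t=camera('wrist');i=t['img'].astype(int)
    m=((i[...,2]>110)&(i[...,1]<50)&(i[...,0]<60));ys,xs=np.nonzero(m);P=at(t,np.c_[xs,ys]+0.,.012)[:,:2]
    P=P[(P[:,0]>.42)&(P[:,0]<.66)&(P[:,1]>.05)&(P[:,1]<.17)]
    mu=P.mean(0);w,V=np.linalg.eigh(np.cov((P-mu).T));v=V[:,1]*np.sign(V[0,1]);s=(P-mu)@v;print(len(P),'handle mid',mu,np.degrees(np.arctan2(v[1],v[0])),np.ptp(s))
E
python3 - <<'E'
from h import *
to([.5309,.103,.007],81.1); red()
E
```

```text
t: 22.08
ee_pos: [0.5326, 0.1037, 0.1505]
orientation: [-0.0, 0.079, 0.997, -0.0]
force: [1.6, 0.4, -0.2]
width: 0.7
grip_force: 0.0
t: 22.42
ee_pos: [0.5344, 0.104, 0.2237]
orientation: [0.002, 0.079, 0.997, 0.001]
force: [0.1, 0.1, -0.8]
width: 0.941
grip_force: 0.0
t 22.4 pos [0.5344 0.104  0.2237] yang 81.0 tilt [ 0.005  0.001 -1.   ] q [ 0.19  0.16 -0.02  1.39 -0.    0.35] F [ 0.1  0.1 -0.8] w 0.941 | shift [ 0.108 -0.047  5.416] twist -0.024392937327594892
1605 handle mid [0.51696029 0.10606153] -9.046039099595314 0.13480449429269123
```

Spanner lies flat on the mat (handle 0.45–0.585 m, yaw -9°). Now the rolls: go over the rack, turning the tool so that the fingers close along the bore.

```bash
python3 -m crank '[{"dx":0.25,"dy":0.7,"dz":-0.25,"twist":-0.6,"gripper":60},{"dx":0.3,"dy":0.8,"dz":-0.25,"twist":-1,"gripper":60},{"dx":0.4,"dy":0.8,"dz":-0.25,"twist":-1,"gripper":60},{"dx":0.4,"dy":0.7,"dz":-0.25,"twist":-1,"gripper":60},{"dx":0.5,"dy":0.6,"dz":0,"twist":-1,"gripper":60},{"dx":0,"dy":0,"dz":0,"twist":-1,"gripper":60},{"dx":0,"dy":0,"dz":0,"twist":-1,"gripper":60},{"dx":0,"dy":0,"dz":0,"twist":-1,"gripper":60},{"dx":0,"dy":0,"dz":0,"twist":-1,"gripper":60},{"dx":0,"dy":0,"dz":0,"twist":-1,"gripper":60},{"dx":0,"dy":0,"dz":0,"twist":-1,"gripper":60},{"dx":0,"dy":0,"dz":0,"twist":-1,"gripper":60}]'
python3 -m crank '[{"dx":0,"dy":0,"dz":0,"twist":-1,"gripper":60},{"dx":0,"dy":0,"dz":0,"twist":-1,"gripper":60},{"dx":0,"dy":0,"dz":0,"twist":-1,"gripper":60},{"dx":0,"dy":0,"dz":0,"twist":-1,"gripper":60},{"dx":0,"dy":0,"dz":0,"twist":-1,"gripper":60},{"dx":0,"dy":0,"dz":0,"twist":-1,"gripper":60},{"dx":0,"dy":0,"dz":0,"twist":-0.2,"gripper":60},{"dx":0,"dy":0,"dz":0,"twist":0,"gripper":60},{"dx":0,"dy":0,"dz":0,"twist":0,"gripper":60}]'
cat >> h.py <<'E'
def hue(c,lo,hi,box,z=.11):
    h=cv2.cvtColor(c['img'],cv2.COLOR_BGR2HSV); m=cv2.inRange(h,(lo,110,50),(hi,255,255)); m=cv2.morphologyEx(m,cv2.MORPH_OPEN,np.ones((3,3)))
    ys,xs=np.nonzero(m)
    if not len(xs): return None
    P=at(c,np.c_[xs,ys]+0.,z)[:,:2]; k=(P[:,0]>box[0])&(P[:,0]<box[1])&(P[:,1]>box[2])&(P[:,1]<box[3])
    return P[k],np.c_[xs,ys][k]
E
python3 - <<'E'
from h import *
to([.615,.287,.25],183)
c=cam('wrist','w9.png')
for n,lo,hi,x in(('red',0,6,.615),('purple',125,155,.478),('green',60,85,.408)):
    r=hue(c,lo,hi,(x-.035,x+.035,.2,.4))
    if r is None: continue
    P,px=r
    if len(P)>50: print(n,len(P),np.percentile(P[:,0],[2,98]).round(4),np.percentile(P[:,1],[1,99]).round(4),px.min(0),px.max(0))
E
```

```text
t: 23.47
ee_pos: [0.4589, 0.2433, 0.259]
orientation: [-0.002, -0.483, 0.876, 0.0]
force: [-0.7, 0.1, 0.1]
width: 0.704
grip_force: 0.0
t: 24.22
ee_pos: [0.4592, 0.2435, 0.2602]
orientation: [0.001, 0.724, -0.69, -0.0]
force: [-0.3, 0.5, 0.5]
width: 0.7
grip_force: 0.0
t 24.2 pos [0.4592 0.2435 0.2602] yang -177.2 tilt [-0.002 -0.001 -1.   ] q [ 0.49  0.12  0.02  1.47  0.   -1.13] F [-0.3  0.5  0.5] w 0.700 | shift [-0.895 -3.944  0.248] twist -0.03218706988436686
red 2396 [0.5813 0.6217] [0.2501 0.3398] [101 177] [143 258]
purple 1970 [0.4593 0.4842] [0.2483 0.3373] [232 181] [256 262]
green 1866 [0.3912 0.4193] [0.2458 0.3318] [296 181] [322 260]
```

View pics/w9.png

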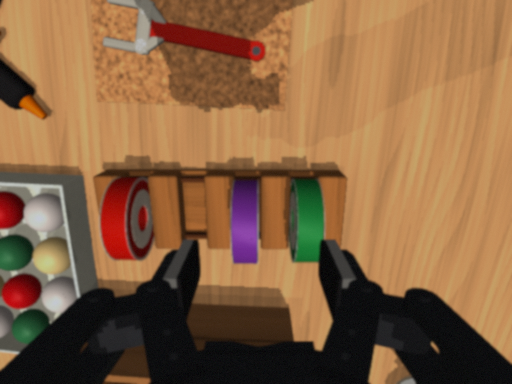

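Last picture: red roll band at (128,217), purple at (245,221), green at (308,220), standing in the slots, spanner flat on the mat. Fitting the roll centres' y from the band extents.

```bash
python3 - <<'E'
from h import *
c=camera('wrist');e=np.array(c['eye']);print(e)
th=np.linspace(0.0,np.pi,200)
from scipy.optimize import brentq
for n,lo,hi in(('red',.2501,.3398),('purple',.2483,.3373),('green',.2458,.3318)):
    def ext(yc):
        y=yc+.05*np.cos(th);z=.06+.05*np.sin(th);q=e[1]+(y-e[1])*(e[2]-.11)/(e[2]-z);return q.min(),q.max()
    print(n,brentq(lambda y:ext(y)[0]-lo,.2,.4),brentq(lambda y:ext(y)[1]-hi,.2,.4))
to([.473,.277,.25],183)
E
```

```text
[0.46362206 0.16688118 0.40352659]
red 0.31427568753968915 0.31122475062236765
purple 0.3121690713608836 0.3085140681246964
green 0.3092432155569869 0.30254242532017817
t 24.3 pos [0.4594 0.2436 0.2607] yang -177.1 tilt [-0.001 -0.    -1.   ] q [ 0.49  0.12  0.02  1.47  0.   -1.13] F [-0.8  0.2  0.3] w 0.700 | shift [-0.817 -0.381  0.268] twist -0.024815677156360953
```

```bash
python3 - <<'E'
from h import *
from scipy.optimize import brentq
th=np.linspace(0,np.pi,200)
for cn in('top','wrist'):
  c=camera(cn);e=np.array(c['eye'])
  for n,lo,hi,x in(('purple',125,155,.475),('green',60,85,.406),('red',0,6,.612)):
    h=cv2.cvtColor(c['img'],cv2.COLOR_BGR2HSV); m=cv2.inRange(h,(lo,110,40),(hi,255,255))
    ys,xs=np.nonzero(m);P=at(c,np.c_[xs,ys]+0.,.11)[:,:2];k=(abs(P[:,0]-x)<.035)&(P[:,1]>.2)&(P[:,1]<.4);P=P[k]
    def ext(yc):
        y=yc+.05*np.cos(th);z=.06+.05*np.sin(th);q=e[1]+(y-e[1])*(e[2]-.11)/(e[2]-z);return q.min(),q.max()
    a,b=P[:,1].min(),P[:,1].max()
    print(cn,n,len(P),P.min(0).round(4),P.max(0).round(4),'yc',[round(brentq(lambda y:ext(y)[i]-v,.1,.5),4) for i,v in((0,a),(1,b))], 'x near top strip',np.percentile(P[abs(P[:,1]-.3)<.01][:,0],[1,99]).round(4))
E
```

```text
top purple 354 [0.4535 0.2459] [0.4844 0.3186] yc [0.3109, 0.2844] x near top strip [0.4578 0.4832]
top green 431 [0.3875 0.2435] [0.415  0.3375] yc [0.3082, 0.3041] x near top strip [0.3889 0.4133]
top red 564 [0.5776 0.2475] [0.6241 0.3455] yc [0.3126, 0.3124] x near top strip [0.5811 0.6234]
wrist purple 1970 [0.458  0.2462] [0.4854 0.3379] yc [0.3097, 0.3091] x near top strip [0.4586 0.484 ]
wrist green 1907 [0.3895 0.2426] [0.4262 0.3331] yc [0.3055, 0.304] x near top strip [0.3901 0.4153]
wrist red 2599 [0.577  0.2481] [0.6239 0.3421] yc [0.3119, 0.3137] x near top strip [0.5775 0.6232]
```

```bash
python3 - <<'E'
from h import *
to([.472,.2895,.076],182.5)
E
python3 -m crank '[{"dx":-0.5,"dy":-0.15,"dz":0.2,"twist":0,"gripper":60},{"dx":-0.66,"dy":-0.1,"dz":0.4,"twist":0.05,"gripper":60},{"dx":0,"dy":0,"dz":0.6,"twist":0,"gripper":60},{"dx":0,"dy":0,"dz":0.5,"twist":0,"gripper":60},{"dx":0,"dy":0,"dz":0,"twist":0,"gripper":60},{"dx":0,"dy":0,"dz":0,"twist":0,"gripper":60}]'
python3 - <<'E'
from h import *
to([.472,.2895,.076],182.5)
E
```

```text
t 24.4 pos [0.4595 0.2436 0.2611] yang -177.1 tilt [-0. -0. -1.] q [ 0.49  0.12  0.02  1.47 -0.   -1.13] F [-0.6  0.8 -0.3] w 0.702 | shift [-1.13  -0.371  4.627] twist 0.06811244859223796
t: 24.92
ee_pos: [0.4665, 0.2902, 0.1927]
orientation: [0.001, 0.723, -0.691, -0.0]
force: [0.0, -0.4, 0.3]
width: 0.704
grip_force: 0.0
t 24.9 pos [0.4665 0.2902 0.1927] yang -177.4 tilt [-0.002 -0.001 -1.   ] q [ 0.56  0.18 -0.06  1.33 -0.   -1.06] F [ 0.  -0.4  0.3] w 0.704 | shift [ 0.02  -0.142  2.916] twist 0.024437063944539456
```

```bash
python3 -m crank '[{"dx":0.02,"dy":-0.14,"dz":0.6,"twist":0,"gripper":60},{"dx":0,"dy":0,"dz":0.8,"twist":0,"gripper":60},{"dx":0,"dy":0,"dz":0.8,"twist":0,"gripper":60},{"dx":0,"dy":0,"dz":0.5,"twist":0,"gripper":60},{"dx":0,"dy":0,"dz":0.2,"twist":0,"gripper":60},{"dx":0,"dy":0,"dz":0,"twist":0,"gripper":45},{"dx":0,"dy":0,"dz":0,"twist":0,"gripper":20},{"dx":0,"dy":0,"dz":0,"twist":0,"gripper":20},{"dx":0,"dy":0,"dz":0,"twist":0,"gripper":20},{"dx":0,"dy":0,"dz":0,"twist":0,"gripper":20},{"dx":0,"dy":0,"dz":0,"twist":0,"gripper":20},{"dx":0,"dy":0,"dz":0,"twist":0,"gripper":20}]'
python3 - <<'E'
from h import *
to([.472,.2895,.076],182.5)
E
```

```text
t: 25.92
ee_pos: [0.474, 0.2906, 0.0798]
orientation: [-0.002, 0.723, -0.691, 0.001]
force: [-0.9, -1.9, 6.9]
width: 0.314
grip_force: 59.7
t 25.9 pos [0.474  0.2906 0.0798] yang -177.3 tilt [ 0.003  0.002 -1.   ] q [ 0.55  0.22 -0.26  1.09 -0.   -1.07] F [-0.9 -1.9  6.9] w 0.314 | shift [0.026 0.051 0.094] twist 0.027056979380823153
```

```bash
python3 -m crank '[{"dx":0,"dy":0,"dz":-0.3,"twist":0,"gripper":20},{"dx":0,"dy":0,"dz":-0.8,"twist":0,"gripper":20},{"dx":0,"dy":0,"dz":-0.9,"twist":0,"gripper":20},{"dx":0,"dy":0,"dz":-0.9,"twist":0,"gripper":20},{"dx":0,"dy":0,"dz":-0.9,"twist":0,"gripper":20},{"dx":0.3,"dy":0,"dz":-0.7,"twist":0,"gripper":20},{"dx":0.7,"dy":0,"dz":-0.3,"twist":0,"gripper":20},{"dx":0.9,"dy":0,"dz":0,"twist":0,"gripper":20},{"dx":0.9,"dy":0,"dz":0,"twist":0,"gripper":20},{"dx":0.9,"dy":0,"dz":0,"twist":0,"gripper":20},{"dx":0.9,"dy":0,"dz":0,"twist":0,"gripper":20},{"dx":0.9,"dy":0,"dz":0,"twist":0,"gripper":20}]'
python3 -m crank '[{"dx":0.9,"dy":0.1,"dz":0,"twist":0,"gripper":20},{"dx":0.6,"dy":0,"dz":0,"twist":0.5,"gripper":20},{"dx":0,"dy":0,"dz":0,"twist":1,"gripper":20},{"dx":0,"dy":0,"dz":0,"twist":1,"gripper":20},{"dx":0,"dy":0,"dz":0,"twist":1,"gripper":20},{"dx":0,"dy":0,"dz":0,"twist":1,"gripper":20},{"dx":0,"dy":0,"dz":0,"twist":1,"gripper":20},{"dx":0,"dy":0,"dz":0,"twist":1,"gripper":20},{"dx":0,"dy":0,"dz":0,"twist":1,"gripper":20},{"dx":0,"dy":0,"dz":0,"twist":1,"gripper":20},{"dx":0,"dy":0,"dz":0,"twist":1,"gripper":20},{"dx":0,"dy":0,"dz":0,"twist":1,"gripper":20}]'
python3 -m crank '[{"dx":0,"dy":0,"dz":0,"twist":1,"gripper":20},{"dx":0,"dy":0,"dz":0,"twist":1,"gripper":20},{"dx":0,"dy":0,"dz":0,"twist":1,"gripper":20},{"dx":0,"dy":0,"dz":0,"twist":1,"gripper":20},{"dx":0,"dy":0,"dz":0,"twist":0.5,"gripper":20},{"dx":0,"dy":0,"dz":0,"twist":0,"gripper":20},{"dx":0,"dy":0,"dz":0,"twist":0,"gripper":20}]'
cat >> h.py <<'E'
S=np.array([.5368,-.2995]); YAW=np.radians(96.6); U=np.array([np.cos(YAW),np.sin(YAW)]); N=-np.array([-U[1],U[0]])*-1
def bar(s,zc,lat=.019,zo=.019):
    """rows to put roll centre at stand x=s, height zc (TCP offset lat along tool x, zo up)"""
    X=np.array([-U[1],U[0]]) # tool x direction at yang 96.6
    P=S+s*U+lat*X; to([*P,zc+zo],96.6)
    o=get_obs(); d=o['ee_pos'][:2]-S-lat*X; print('roll at s %.1f lat %.1f z %.1f'%(d@U*1e3,d@X*1e3,(o['ee_pos'][2]-zo)*1e3),'F_bar %.1f lat %.1f'%(o['force'][:2]@U,o['force'][:2]@X))
E
python3 - <<'E'
from h import *
bar(.3,.1705)
c=camera('wrist')
h=cv2.cvtColor(c['img'],cv2.COLOR_BGR2HSV); m=cv2.inRange(h,(125,110,40),(155,255,255));ys,xs=np.nonzero(m);print('purple px',len(xs),xs.min(),xs.max(),ys.min(),ys.max())
E
```

```text
t: 26.92
ee_pos: [0.4829, 0.0687, 0.2704]
orientation: [-0.001, 0.723, -0.69, 0.001]
force: [0.4, -0.1, -0.4]
width: 0.315
grip_force: 59.2
t: 27.92
ee_pos: [0.4819, 0.0101, 0.2703]
orientation: [0.001, -0.277, 0.961, -0.0]
force: [-0.3, 0.3, -0.5]
width: 0.315
grip_force: 59.3
t: 28.5
ee_pos: [0.4819, 0.0101, 0.27]
orientation: [0.001, -0.059, 0.998, -0.0]
force: [-0.6, -0.2, -1.0]
width: 0.316
grip_force: 59.2
t 28.5 pos [0.4819 0.0101 0.27  ] yang 96.8 tilt [ 0.001 -0.    -1.   ] q [ 0.02  0.05 -0.04  1.48 -0.   -0.1 ] F [-0.6 -0.2 -1. ] w 0.316 | shift [ 0.005 -0.347  2.013] twist 0.036609326740606025
roll at s 313.9 lat -0.1 z 251.0 F_bar -0.2 lat 0.6
purple px 9221 228 290 185 347
```

```bash
python3 -m crank '[{"dx":0,"dy":-0.25,"dz":0.4,"twist":0.04,"gripper":20},{"dx":0,"dy":0,"dz":0.7,"twist":0,"gripper":20},{"dx":0,"dy":0,"dz":0.6,"twist":0,"gripper":20},{"dx":0,"dy":0,"dz":0.3,"twist":0,"gripper":20},{"dx":0,"dy":0,"dz":0,"twist":0,"gripper":20},{"dx":0,"dy":0,"dz":0,"twist":0,"gripper":20}]'
python3 - <<'E'
from h import *
bar(.268,.1705)
c=camera('wrist');h=cv2.cvtColor(c['img'],cv2.COLOR_BGR2HSV)
m=cv2.inRange(h,(0,150,60),(6,255,255));n,l,st,ce=cv2.connectedComponentsWithStats(m)
for i in range(1,n):
    if st[i,4]>15: print(st[i],ce[i].round(1),at(c,[ce[i]],.1765).round(4))
print(proj(c,[[*(S+.2624*U),.1765]]))
E
```

```text
t: 29.05
ee_pos: [0.4826, 0.0002, 0.1893]
orientation: [-0.0, -0.057, 0.998, 0.0]
force: [-0.9, 1.0, -0.7]
width: 0.316
grip_force: 59.2
t 29.1 pos [4.826e-01 2.000e-04 1.893e-01] yang 96.5 tilt [-0.001  0.    -1.   ] q [ 0.    0.05 -0.21  1.31  0.   -0.11] F [-0.9  1.  -0.7] w 0.316 | shift [-0.011 -0.898 -0.005] twist -0.012511733817319827
roll at s 303.9 lat 0.4 z 170.3 F_bar 1.1 lat 0.7
[ 322  160   54  111 1987] [347.6 214.1] [[0.4623 0.0462 0.1765]]
[179 263  17  20 215] [186.4 271.2] [[ 0.5082 -0.0398  0.1765]]
[478 297  34  29 199] [492.  309.9] [[0.5168 0.1543 0.1765]]
[468 298  44  55 983] [490.6 328. ] [[0.531  0.1591 0.1765]]
[507 303   5   8  31] [509.3 305.8] [[0.5129 0.1655 0.1765]]
[221 326   6  15  66] [223.3 333.3] [[ 0.5509 -0.015   0.1765]]
[[188.20944384 268.97772323]]
```

```bash
python3 -m crank '[{"dx":-0.02,"dy":-0.3,"dz":0,"twist":0,"gripper":20},{"dx":0,"dy":-0.3,"dz":0,"twist":0,"gripper":20},{"dx":0,"dy":-0.2,"dz":0,"twist":0,"gripper":20},{"dx":0,"dy":-0.1,"dz":0,"twist":0,"gripper":20},{"dx":0,"dy":0,"dz":0,"twist":0,"gripper":20}]'
python3 - <<'E'
from h import *
bar(.2635,.1705)
E
python3 -m crank '[{"dx":0,"dy":-0.11,"dz":0,"twist":0,"gripper":20},{"dx":0,"dy":0,"dz":0,"twist":0,"gripper":20}]'
python3 - <<'E'
from h import *
bar(.2625,.1705)
E
```

```text
t: 29.52
ee_pos: [0.4881, -0.0368, 0.1896]
orientation: [0.0, -0.056, 0.998, -0.0]
force: [0.4, 0.4, -1.1]
width: 0.312
grip_force: 59.2
t 29.5 pos [ 0.4881 -0.0368  0.1896] yang 96.4 tilt [ 0.001 -0.    -1.   ] q [-0.08  0.06 -0.2   1.31 -0.   -0.19] F [ 0.4  0.4 -1.1] w 0.312 | shift [ 0.02  -0.077  0.003] twist -0.03896342429539837
roll at s 266.6 lat -0.8 z 170.6 F_bar 0.3 lat -0.5
t: 29.68
ee_pos: [0.4884, -0.0404, 0.1893]
orientation: [0.0, -0.056, 0.998, -0.0]
force: [0.1, -0.4, -1.0]
width: 0.314
grip_force: 59.2
t 29.7 pos [ 0.4884 -0.0404  0.1893] yang 96.5 tilt [ 0. -0. -1.] q [-0.08  0.06 -0.2   1.31 -0.   -0.2 ] F [ 0.1 -0.4 -1. ] w 0.314 | shift [ 0.017 -0.011 -0.004] twist -0.024436353924512884
roll at s 262.9 lat -0.7 z 170.3 F_bar -0.4 lat -0.1
```

```bash
python3 -m crank '[{"dx":0,"dy":-0.05,"dz":0.03,"twist":0,"gripper":20},{"dx":0,"dy":0,"dz":0,"twist":0,"gripper":20}]'
python3 - <<'E'
from h import *
bar(.2625,.1705)
E
python3 -m crank '[{"dx":0,"dy":-0.04,"dz":0.04,"twist":0,"gripper":20},{"dx":0,"dy":0,"dz":0,"twist":0,"gripper":20}]'
python3 - <<'E'
from h import *
bar(.2625,.1705)
E
```

```text
t: 29.85
ee_pos: [0.4884, -0.0419, 0.1878]
orientation: [-0.0, -0.057, 0.998, -0.0]
force: [0.5, -0.0, -1.4]
width: 0.314
grip_force: 59.2
t 29.9 pos [ 0.4884 -0.0419  0.1878] yang 96.5 tilt [-0. -0. -1.] q [-0.09  0.06 -0.2   1.3  -0.   -0.2 ] F [ 0.5 -0.  -1.4] w 0.314 | shift [ 0.014  0.027 -0.041] twist -0.018844123493178655
roll at s 261.4 lat -0.6 z 168.8 F_bar -0.1 lat -0.5
t: 30.02
ee_pos: [0.489, -0.0438, 0.1868]
orientation: [0.0, -0.057, 0.998, -0.0]
force: [0.4, -2.0, 1.1]
width: 0.316
grip_force: 59.7
t 30.0 pos [ 0.489  -0.0438  0.1868] yang 96.5 tilt [ 0.001 -0.001 -1.   ] q [-0.09  0.06 -0.2   1.3  -0.   -0.2 ] F [ 0.4 -2.   1.1] w 0.316 | shift [ 0.022  0.074 -0.068] twist -0.019093925922187623
roll at s 259.5 lat -0.9 z 167.8 F_bar -2.0 lat -0.1
```

Tip touches the bore's top 17 mm in, as planned. Opening to a loose cage and pushing the roll down the slope with the outer finger.

```bash
python3 -m crank '[{"dx":0,"dy":0,"dz":0,"twist":0,"gripper":34},{"dx":0,"dy":-0.05,"dz":0,"twist":0,"gripper":36},{"dx":0.05,"dy":-0.1,"dz":0,"twist":0,"gripper":38},{"dx":0.05,"dy":-0.1,"dz":0.05,"twist":0,"gripper":40},{"dx":0,"dy":-0.1,"dz":0.1,"twist":0,"gripper":40},{"dx":0,"dy":-0.1,"dz":0.1,"twist":0,"gripper":40},{"dx":0,"dy":-0.1,"dz":0.1,"twist":0,"gripper":40},{"dx":0,"dy":0,"dz":0,"twist":0,"gripper":40}]'
cat >> h.py <<'E'
def see(lo=125,hi=155):
    for cn in('top','side'):
        c=camera(cn);h=cv2.cvtColor(c['img'],cv2.COLOR_BGR2HSV);m=cv2.inRange(h,(lo,100,40),(hi,255,255));n,l,st,ce=cv2.connectedComponentsWithStats(m)
        for i in range(1,n):
            if st[i,4]>25: print(cn,st[i],ce[i].round(1),end=' ')
        print('| exp level s=190,230,262',[proj(c,[[*(S+s*U),z]])[0].round(0).tolist() for s,z in((.19,.12),(.23,.135),(.2624,.168))])
E
python3 - <<'E'
from h import *
bar(.2625,.1705); see()
E
```

```text
t: 30.68
ee_pos: [0.4867, -0.0664, 0.1719]
orientation: [-0.001, -0.056, 0.998, 0.0]
force: [-1.5, -2.2, 1.6]
width: 0.468
grip_force: 3.2
t 30.7 pos [ 0.4867 -0.0664  0.1719] yang 96.4 tilt [-0.001  0.    -1.   ] q [-0.14  0.07 -0.23  1.27  0.   -0.25] F [-1.5 -2.2  1.6] w 0.468 | shift [-0.098  0.63  -0.44 ] twist -0.026809235433059183
roll at s 237.3 lat 4.0 z 152.9 F_bar -2.0 lat 1.8
top [261 194  10   9  50] [266.5 197.7] top [255 201  15  17  83] [259.8 206.2] | exp level s=190,230,262 [[301.0, 217.0], [284.0, 219.0], [271.0, 219.0]]
side [234 172  15  13 123] [239.5 177.1] side [214 187   5  10  30] [216.5 191.8] | exp level s=190,230,262 [[238.0, 223.0], [233.0, 207.0], [230.0, 188.0]]
```

```bash
python3 -m crank '[{"dx":0,"dy":-0.1,"dz":0.1,"twist":0,"gripper":40},{"dx":0,"dy":-0.1,"dz":0.1,"twist":0,"gripper":40},{"dx":0,"dy":-0.1,"dz":0.1,"twist":0,"gripper":40},{"dx":0,"dy":0,"dz":0,"twist":0,"gripper":40},{"dx":0,"dy":0,"dz":0,"twist":0,"gripper":40}]'
python3 - <<'E'
from h import *
bar(.2625,.1705); see()
E
```

```text
t: 31.2
ee_pos: [0.4883, -0.0784, 0.16]
orientation: [-0.001, -0.056, 0.998, -0.0]
force: [-1.2, -3.6, 0.5]
width: 0.47
grip_force: 1.3
t 31.2 pos [ 0.4883 -0.0784  0.16  ] yang 96.4 tilt [-0.001 -0.001 -1.   ] q [-0.16  0.08 -0.25  1.24 -0.   -0.27] F [-1.2 -3.6  0.5] w 0.470 | shift [-0.091  0.932 -0.739] twist -0.028976801357338666
roll at s 225.2 lat 3.8 z 141.0 F_bar -3.5 lat 1.6
top [266 198  14  20  89] [271.3 204.1] top [270 233   9   7  33] [274.6 236.3] | exp level s=190,230,262 [[301.0, 217.0], [284.0, 219.0], [271.0, 219.0]]
side [235 187  19  11 162] [242.9 192. ] side [213 193   7  13  70] [216.  199.2] | exp level s=190,230,262 [[238.0, 223.0], [233.0, 207.0], [230.0, 188.0]]
```

```bash
python3 -m crank '[{"dx":0,"dy":-0.1,"dz":0.1,"twist":0,"gripper":40},{"dx":0,"dy":-0.1,"dz":0.1,"twist":0,"gripper":40},{"dx":0,"dy":-0.1,"dz":0.07,"twist":0,"gripper":40},{"dx":0,"dy":-0.1,"dz":0.05,"twist":0,"gripper":40},{"dx":0,"dy":-0.15,"dz":0,"twist":0,"gripper":40},{"dx":0,"dy":-0.15,"dz":0,"twist":0,"gripper":40},{"dx":0,"dy":0,"dz":0,"twist":0,"gripper":40}]'
python3 - <<'E'
from h import *
bar(.2625,.1705); see()
E
```

```text
t: 31.88
ee_pos: [0.4919, -0.1065, 0.1477]
orientation: [0.0, -0.056, 0.998, -0.0]
force: [-0.0, 0.4, 0.8]
width: 0.466
grip_force: 0.0
t 31.9 pos [ 0.4919 -0.1065  0.1477] yang 96.4 tilt [ 0. -0. -1.] q [-0.21  0.1  -0.25  1.22 -0.   -0.33] F [-0.   0.4  0.8] w 0.466 | shift [-0.08   1.642 -1.045] twist -0.030222993020238897
roll at s 196.8 lat 3.4 z 128.7 F_bar 0.4 lat -0.0
top [282 196  16  20 115] [289.1 201.8] top [287 231  10   9  44] [292.5 235.2] top [297 230   8  10  48] [300.2 234.8] | exp level s=190,230,262 [[301.0, 217.0], [284.0, 219.0], [271.0, 219.0]]
side [239 198  16  10  99] [245.5 202.6] side [215 206   8  15  68] [219. 213.] | exp level s=190,230,262 [[238.0, 223.0], [233.0, 207.0], [230.0, 188.0]]
```

```bash
python3 -m crank '[{"dx":0,"dy":-0.2,"dz":0,"twist":0,"gripper":40},{"dx":0,"dy":-0.25,"dz":0,"twist":0,"gripper":40},{"dx":0,"dy":-0.25,"dz":0,"twist":0,"gripper":40},{"dx":0,"dy":-0.25,"dz":0,"twist":0,"gripper":40},{"dx":0,"dy":-0.25,"dz":0,"twist":0,"gripper":40},{"dx":0,"dy":-0.25,"dz":0,"twist":0,"gripper":40},{"dx":0,"dy":-0.25,"dz":0,"twist":0,"gripper":40},{"dx":0,"dy":-0.25,"dz":0,"twist":0,"gripper":40},{"dx":0,"dy":-0.25,"dz":0,"twist":0,"gripper":40},{"dx":0,"dy":-0.25,"dz":0,"twist":0,"gripper":40},{"dx":0,"dy":-0.1,"dz":0,"twist":0,"gripper":40},{"dx":0,"dy":0,"dz":0,"twist":0,"gripper":40}]'
python3 - <<'E'
from h import *
bar(.2625,.1705); see()
E
```

```text
t: 32.98
ee_pos: [0.5034, -0.208, 0.1475]
orientation: [-0.0, -0.056, 0.998, -0.0]
force: [-0.3, -0.0, 0.5]
width: 0.47
grip_force: 0.0
t 33.0 pos [ 0.5034 -0.208   0.1475] yang 96.4 tilt [-0. -0. -1.] q [-0.39  0.18 -0.17  1.23 -0.   -0.5 ] F [-0.3 -0.   0.5] w 0.470 | shift [-0.078  4.195 -1.05 ] twist -0.033191090181866605
roll at s 94.7 lat 3.7 z 128.5 F_bar -0.0 lat 0.3
top [322 190  25  19 254] [335.6 198.2] top [346 220  10  12  89] [350.1 224.9] top [332 222  13  10  48] [340.2 227.6] | exp level s=190,230,262 [[301.0, 217.0], [284.0, 219.0], [271.0, 219.0]]
side [253 226  11   8  53] [257.2 230. ] side [226 236   9  20 102] [230.5 246. ] | exp level s=190,230,262 [[238.0, 223.0], [233.0, 207.0], [230.0, 188.0]]
```

First roll rides at s≈100 mm on the level part. Retreat upward and fetch the green one.

```bash
python3 -m crank '[{"dx":0,"dy":0.05,"dz":0,"twist":0,"gripper":55},{"dx":0,"dy":0,"dz":0,"twist":0,"gripper":55},{"dx":0,"dy":0,"dz":-0.3,"twist":0,"gripper":55},{"dx":0,"dy":0,"dz":-0.8,"twist":0,"gripper":55},{"dx":0,"dy":0,"dz":-0.8,"twist":0,"gripper":55},{"dx":0,"dy":0,"dz":-0.8,"twist":0,"gripper":60},{"dx":0,"dy":0.5,"dz":-0.3,"twist":0,"gripper":60},{"dx":0.08,"dy":0.9,"dz":0,"twist":0,"gripper":60},{"dx":0.08,"dy":0.9,"dz":0,"twist":0,"gripper":60},{"dx":0.08,"dy":0.9,"dz":0,"twist":0,"gripper":60},{"dx":0.08,"dy":0.9,"dz":0,"twist":0,"gripper":60},{"dx":0.08,"dy":0.9,"dz":0,"twist":0,"gripper":60}]'
python3 -m crank '[{"dx":0.08,"dy":0.9,"dz":0,"twist":0,"gripper":60},{"dx":0.08,"dy":0.9,"dz":0,"twist":0,"gripper":60},{"dx":0.08,"dy":0.9,"dz":0,"twist":0,"gripper":60},{"dx":0.08,"dy":0.9,"dz":0,"twist":0,"gripper":60},{"dx":0.08,"dy":0.9,"dz":0,"twist":0,"gripper":60},{"dx":0.1,"dy":0.9,"dz":0,"twist":0,"gripper":60},{"dx":0.1,"dy":0.9,"dz":0,"twist":0,"gripper":60},{"dx":0.1,"dy":0.7,"dz":0,"twist":0,"gripper":60},{"dx":0,"dy":0,"dz":0,"twist":-0.6,"gripper":60},{"dx":0,"dy":0,"dz":0,"twist":-1,"gripper":60},{"dx":0,"dy":0,"dz":0,"twist":-1,"gripper":60},{"dx":0,"dy":0,"dz":0,"twist":-1,"gripper":60}]'
python3 -m crank '[{"dx":0,"dy":0,"dz":0,"twist":-1,"gripper":60},{"dx":0,"dy":0,"dz":0,"twist":-1,"gripper":60},{"dx":0,"dy":0,"dz":0,"twist":-1,"gripper":60},{"dx":0,"dy":0,"dz":0,"twist":-1,"gripper":60},{"dx":0,"dy":0,"dz":0,"twist":-1,"gripper":60},{"dx":0,"dy":0,"dz":0,"twist":-1,"gripper":60},{"dx":0,"dy":0,"dz":0,"twist":-1,"gripper":60},{"dx":0,"dy":0,"dz":0,"twist":-1,"gripper":60},{"dx":0,"dy":0,"dz":0,"twist":-1,"gripper":60},{"dx":0,"dy":0,"dz":0,"twist":-1,"gripper":60},{"dx":0,"dy":0,"dz":0,"twist":-1,"gripper":60},{"dx":0,"dy":0,"dz":0,"twist":-0.4,"gripper":60}]'
python3 - <<'E'
from h import *
to([.4035,.286,.078],182.5); see(); red()
E
```

```text
t: 34.08
ee_pos: [0.4637, -0.0062, 0.2679]
orientation: [0.0, -0.057, 0.998, -0.0]
force: [1.1, -0.1, -0.0]
width: 0.701
grip_force: 0.0
t: 35.08
ee_pos: [0.4045, 0.2677, 0.2678]
orientation: [0.0, -0.238, 0.971, -0.0]
force: [-0.6, -0.0, 0.8]
width: 0.707
grip_force: 0.0
t: 36.08
ee_pos: [0.4047, 0.2673, 0.2678]
orientation: [-0.0, 0.724, -0.69, 0.0]
force: [-0.2, -0.3, -0.4]
width: 0.705
grip_force: 0.0
t 36.1 pos [0.4047 0.2673 0.2678] yang -177.3 tilt [ 0.  0. -1.] q [ 0.58  0.05 -0.04  1.48 -0.   -1.03] F [-0.2 -0.3 -0.4] w 0.705 | shift [-0.467  0.009  4.746] twist 0.0409256005549989
top [323 189  32  43 592] [341.8 209. ] | exp level s=190,230,262 [[301.0, 217.0], [284.0, 219.0], [271.0, 219.0]]
side [226 226  39  31 357] [241.6 236.9] | exp level s=190,230,262 [[238.0, 223.0], [233.0, 207.0], [230.0, 188.0]]
1500 handle mid [0.50909752 0.13499581] -8.505665368577771 0.13441935136777383
```

The spanner was nudged 3 cm but still lies wholly on the mat. Grasp green.

```bash
python3 -m crank '[{"dx":-0.47,"dy":0.0,"dz":0.3,"twist":0.04,"gripper":60},{"dx":0,"dy":0,"dz":0.8,"twist":0,"gripper":60},{"dx":0,"dy":0,"dz":0.8,"twist":0,"gripper":60},{"dx":0,"dy":0,"dz":0,"twist":0,"gripper":60},{"dx":0,"dy":0,"dz":0,"twist":0,"gripper":60}]'
python3 - <<'E'
from h import *
to([.4035,.286,.078],182.5)
E
```

```text
t: 36.65
ee_pos: [0.4031, 0.2852, 0.1908]
orientation: [0.002, 0.72, -0.694, -0.0]
force: [-0.4, 0.5, 0.7]
width: 0.703
grip_force: 0.0
t 36.6 pos [0.4031 0.2852 0.1908] yang -177.8 tilt [-0.003 -0.002 -1.   ] q [ 0.62  0.07 -0.19  1.31 -0.   -0.99] F [-0.4  0.5  0.7] w 0.703 | shift [-0.025 -0.019  2.82 ] twist -0.05770149512447553
```

```bash
python3 -m crank '[{"dx":-0.02,"dy":-0.02,"dz":0.6,"twist":0,"gripper":60},{"dx":0,"dy":0,"dz":0.8,"twist":0,"gripper":60},{"dx":0,"dy":0,"dz":0.8,"twist":0,"gripper":60},{"dx":0,"dy":0,"dz":0.4,"twist":0,"gripper":60},{"dx":0,"dy":0,"dz":0.2,"twist":0,"gripper":60},{"dx":0,"dy":0,"dz":0,"twist":0,"gripper":45},{"dx":0,"dy":0,"dz":0,"twist":0,"gripper":20},{"dx":0,"dy":0,"dz":0,"twist":0,"gripper":20},{"dx":0,"dy":0,"dz":0,"twist":0,"gripper":20},{"dx":0,"dy":0,"dz":0,"twist":0,"gripper":20},{"dx":0,"dy":0,"dz":0,"twist":0,"gripper":20},{"dx":0,"dy":0,"dz":0,"twist":0,"gripper":20}]'
python3 - <<'E'
from h import *
to([.4035,.286,.078],182.5)
E
```

```text
t: 37.65
ee_pos: [0.406, 0.2876, 0.0821]
orientation: [-0.002, 0.72, -0.693, 0.0]
force: [-2.8, -1.5, 7.1]
width: 0.315
grip_force: 58.9
t 37.6 pos [0.406  0.2876 0.0821] yang -177.8 tilt [ 0.003  0.002 -1.   ] q [ 0.62  0.12 -0.38  1.07  0.   -0.99] F [-2.8 -1.5  7.1] w 0.315 | shift [0.037 0.065 0.103] twist -0.05387553411012398
```

```bash
python3 -m crank '[{"dx":0,"dy":0,"dz":-0.3,"twist":0,"gripper":20},{"dx":0,"dy":0,"dz":-0.8,"twist":0,"gripper":20},{"dx":0,"dy":0,"dz":-0.9,"twist":0,"gripper":20},{"dx":0,"dy":0,"dz":-0.9,"twist":0,"gripper":20},{"dx":0,"dy":0,"dz":-0.9,"twist":0,"gripper":20},{"dx":0.3,"dy":-0.1,"dz":-0.7,"twist":0,"gripper":20},{"dx":0.7,"dy":-0.15,"dz":-0.2,"twist":0,"gripper":20},{"dx":0.9,"dy":-0.2,"dz":0,"twist":0,"gripper":20},{"dx":0.9,"dy":-0.2,"dz":0,"twist":0,"gripper":20},{"dx":0.9,"dy":-0.2,"dz":0,"twist":0,"gripper":20},{"dx":0.9,"dy":-0.2,"dz":0,"twist":0,"gripper":20},{"dx":0.9,"dy":-0.25,"dz":0,"twist":0,"gripper":20}]'
python3 -m crank '[{"dx":0.9,"dy":-0.3,"dz":0,"twist":0,"gripper":20},{"dx":0.7,"dy":-0.3,"dz":0,"twist":0.5,"gripper":20},{"dx":0,"dy":0,"dz":0,"twist":1,"gripper":20},{"dx":0,"dy":0,"dz":0,"twist":1,"gripper":20},{"dx":0,"dy":0,"dz":0,"twist":1,"gripper":20},{"dx":0,"dy":0,"dz":0,"twist":1,"gripper":20},{"dx":0,"dy":0,"dz":0,"twist":1,"gripper":20},{"dx":0,"dy":0,"dz":0,"twist":1,"gripper":20},{"dx":0,"dy":0,"dz":0,"twist":1,"gripper":20},{"dx":0,"dy":0,"dz":0,"twist":1,"gripper":20},{"dx":0,"dy":0,"dz":0,"twist":1,"gripper":20},{"dx":0,"dy":0,"dz":0,"twist":1,"gripper":20}]'
python3 -m crank '[{"dx":0,"dy":0,"dz":0,"twist":1,"gripper":20},{"dx":0,"dy":0,"dz":0,"twist":1,"gripper":20},{"dx":0,"dy":0,"dz":0,"twist":1,"gripper":20},{"dx":0,"dy":0,"dz":0,"twist":1,"gripper":20},{"dx":0,"dy":0,"dz":0,"twist":0.45,"gripper":20},{"dx":0,"dy":0,"dz":0,"twist":0,"gripper":20},{"dx":0,"dy":0,"dz":0,"twist":0,"gripper":20}]'
python3 - <<'E'
from h import *
bar(.303,.1705,.0175,.0215)
E
```

```text
t: 38.65
ee_pos: [0.4657, 0.0672, 0.2693]
orientation: [-0.001, 0.721, -0.693, 0.001]
force: [1.2, 0.1, -1.1]
width: 0.317
grip_force: 59.0
t: 39.65
ee_pos: [0.4922, 0.0058, 0.2689]
orientation: [0.001, -0.274, 0.962, -0.0]
force: [0.5, 0.4, -0.7]
width: 0.314
grip_force: 59.0
t: 40.23
ee_pos: [0.4921, 0.0058, 0.2686]
orientation: [0.001, -0.058, 0.998, -0.0]
force: [-0.5, 0.3, 0.7]
width: 0.317
grip_force: 59.0
t 40.2 pos [0.4921 0.0058 0.2686] yang 96.6 tilt [ 0.002 -0.    -1.   ] q [ 0.01  0.07 -0.03  1.48 -0.   -0.1 ] F [-0.5  0.3  0.7] w 0.317 | shift [ 0.208 -0.134  1.915] twist 0.0036199441312324463
roll at s 308.4 lat -8.2 z 247.1 F_bar 0.3 lat 0.4
```

```bash
python3 -m crank '[{"dx":0.19,"dy":-0.13,"dz":0.4,"twist":0,"gripper":20},{"dx":0,"dy":0,"dz":0.7,"twist":0,"gripper":20},{"dx":0,"dy":0,"dz":0.5,"twist":0,"gripper":20},{"dx":0,"dy":0,"dz":0.3,"twist":0,"gripper":20},{"dx":0,"dy":0,"dz":0,"twist":0,"gripper":20},{"dx":0,"dy":0,"dz":0,"twist":0,"gripper":20}]'
python3 - <<'E'
from h import *
bar(.2635,.1705,.0175,.0215)
E
```

```text
t: 40.73
ee_pos: [0.4847, -0.0002, 0.1919]
orientation: [-0.0, -0.057, 0.998, 0.0]
force: [0.9, 0.2, -0.8]
width: 0.314
grip_force: 59.0
t 40.7 pos [ 4.847e-01 -2.000e-04  1.919e-01] yang 96.6 tilt [-0.001 -0.    -1.   ] q [-0.    0.05 -0.21  1.31 -0.   -0.12] F [ 0.9  0.2 -0.8] w 0.314 | shift [ 0.003 -0.994 -0.004] twist -0.0020470095845684785
roll at s 303.3 lat -0.1 z 170.4 F_bar 0.1 lat -0.9
```

```bash
python3 -m crank '[{"dx":-0.01,"dy":-0.3,"dz":0,"twist":0,"gripper":20},{"dx":0,"dy":-0.3,"dz":0,"twist":0,"gripper":20},{"dx":0,"dy":-0.2,"dz":0,"twist":0,"gripper":20},{"dx":0,"dy":-0.1,"dz":0,"twist":0,"gripper":20},{"dx":0,"dy":0,"dz":0,"twist":0,"gripper":20}]'
python3 -m crank '[{"dx":0,"dy":-0.1,"dz":0,"twist":0,"gripper":20},{"dx":0,"dy":0,"dz":0,"twist":0,"gripper":20}]'
python3 -m crank '[{"dx":0,"dy":-0.05,"dz":0.03,"twist":0,"gripper":20},{"dx":0,"dy":0,"dz":0,"twist":0,"gripper":20}]'
python3 - <<'E'
from h import *
bar(.2595,.168,.0175,.0215)
E
```

```text
t: 41.15
ee_pos: [0.4898, -0.0372, 0.1921]
orientation: [0.0, -0.056, 0.998, -0.0]
force: [0.6, 0.3, -0.7]
width: 0.315
grip_force: 59.1
t: 41.32
ee_pos: [0.49, -0.0404, 0.1918]
orientation: [0.0, -0.057, 0.998, -0.0]
force: [-0.5, -0.2, -0.6]
width: 0.318
grip_force: 59.1
t: 41.48
ee_pos: [0.4901, -0.042, 0.1903]
orientation: [-0.0, -0.057, 0.998, -0.0]
force: [-0.2, 1.0, -1.3]
width: 0.313
grip_force: 59.1
t 41.5 pos [ 0.4901 -0.042   0.1903] yang 96.6 tilt [-0. -0. -1.] q [-0.09  0.07 -0.2   1.31 -0.   -0.2 ] F [-0.2  1.  -1.3] w 0.313 | shift [ 0.017 -0.043  0.019] twist -0.008309595054776157
roll at s 261.2 lat -0.7 z 168.8 F_bar 1.0 lat 0.1
```

```bash
python3 -m crank '[{"dx":0,"dy":-0.04,"dz":0.04,"twist":0,"gripper":20},{"dx":0,"dy":0,"dz":0,"twist":0,"gripper":20}]'
python3 - <<'E'
from h import *
bar(.2595,.168,.0175,.0215)
E
```

```text
t: 41.65
ee_pos: [0.4905, -0.0437, 0.189]
orientation: [0.0, -0.057, 0.998, -0.0]
force: [0.2, -0.8, 0.5]
width: 0.312
grip_force: 59.3
t 41.6 pos [ 0.4905 -0.0437  0.189 ] yang 96.5 tilt [ 0.001 -0.001 -1.   ] q [-0.09  0.07 -0.2   1.31 -0.   -0.2 ] F [ 0.2 -0.8  0.5] w 0.312 | shift [ 0.023  0.003 -0.014] twist -0.008938602237481342
roll at s 259.4 lat -0.9 z 167.5 F_bar -0.8 lat -0.1
```

```bash
python3 -m crank '[{"dx":0,"dy":0,"dz":0,"twist":0,"gripper":34},{"dx":0,"dy":-0.05,"dz":0,"twist":0,"gripper":36},{"dx":0.06,"dy":-0.1,"dz":0,"twist":0,"gripper":38},{"dx":0.06,"dy":-0.1,"dz":0.05,"twist":0,"gripper":40},{"dx":0,"dy":-0.1,"dz":0.1,"twist":0,"gripper":40},{"dx":0,"dy":-0.1,"dz":0.1,"twist":0,"gripper":40},{"dx":0,"dy":-0.1,"dz":0.1,"twist":0,"gripper":40},{"dx":0,"dy":0,"dz":0,"twist":0,"gripper":40}]'
python3 -m crank '[{"dx":0,"dy":-0.1,"dz":0.1,"twist":0,"gripper":40},{"dx":0,"dy":-0.1,"dz":0.1,"twist":0,"gripper":40},{"dx":0,"dy":-0.1,"dz":0.1,"twist":0,"gripper":40},{"dx":0,"dy":0,"dz":0,"twist":0,"gripper":40},{"dx":0,"dy":0,"dz":0,"twist":0,"gripper":40}]'
python3 - <<'E'
from h import *
bar(.2625,.1705); see(60,85)
E
```

```text
t: 42.32
ee_pos: [0.4876, -0.0667, 0.1737]
orientation: [-0.001, -0.057, 0.998, -0.0]
force: [-0.3, -0.6, 0.4]
width: 0.471
grip_force: 0.3
t: 42.73
ee_pos: [0.4892, -0.0784, 0.1625]
orientation: [-0.0, -0.057, 0.998, -0.0]
force: [0.1, -2.1, 0.1]
width: 0.468
grip_force: 1.2
t 42.7 pos [ 0.4892 -0.0784  0.1625] yang 96.5 tilt [-0.001 -0.001 -1.   ] q [-0.16  0.08 -0.24  1.25 -0.   -0.27] F [ 0.1 -2.1  0.1] w 0.468 | shift [-0.07   0.934 -0.675] twist -0.017122885758550956
roll at s 225.1 lat 2.9 z 143.5 F_bar -2.1 lat 0.2
top [417 106  24  22 363] [428.7 117. ] top [ 96 122  18  18 258] [104.7 130.6] top [ 51 126  19  17 257] [ 60.2 133.9] top [262 199  17  18 102] [268.3 204.7] top [269 233  10   7  33] [274.1 236. ] | exp level s=190,230,262 [[301.0, 217.0], [284.0, 219.0], [271.0, 219.0]]
side [403 362  25  22 422] [415.5 373.2] | exp level s=190,230,262 [[238.0, 223.0], [233.0, 207.0], [230.0, 188.0]]
```

Same signature as before (top blobs at (268,205),(274,236)). Continue the same path, stopping earlier.

```bash
python3 -m crank '[{"dx":0,"dy":-0.1,"dz":0.12,"twist":0,"gripper":40},{"dx":0,"dy":-0.1,"dz":0.12,"twist":0,"gripper":40},{"dx":0,"dy":-0.1,"dz":0.09,"twist":0,"gripper":40},{"dx":0,"dy":-0.1,"dz":0.05,"twist":0,"gripper":40},{"dx":0,"dy":-0.15,"dz":0,"twist":0,"gripper":40},{"dx":0,"dy":-0.15,"dz":0,"twist":0,"gripper":40},{"dx":0,"dy":-0.2,"dz":0,"twist":0,"gripper":40},{"dx":0,"dy":-0.25,"dz":0,"twist":0,"gripper":40},{"dx":0,"dy":-0.25,"dz":0,"twist":0,"gripper":40},{"dx":0,"dy":-0.25,"dz":0,"twist":0,"gripper":40},{"dx":0,"dy":-0.15,"dz":0,"twist":0,"gripper":40},{"dx":0,"dy":0,"dz":0,"twist":0,"gripper":40}]'
python3 - <<'E'
from h import *
bar(.2625,.1705); see(60,85); see()
E
```

```text
t: 43.83
ee_pos: [0.4978, -0.1508, 0.1476]
orientation: [0.0, -0.056, 0.998, -0.0]
force: [-0.2, 0.5, -0.4]
width: 0.47
grip_force: 0.1
t 43.8 pos [ 0.4978 -0.1508  0.1476] yang 96.4 tilt [ 0. -0. -1.] q [-0.29  0.13 -0.22  1.22 -0.   -0.41] F [-0.2  0.5 -0.4] w 0.470 | shift [-0.058  2.758 -1.048] twist -0.02722776166918422
roll at s 152.2 lat 2.6 z 128.6 F_bar 0.5 lat 0.1
top [ 96 122  18  18 257] [104.6 130.5] top [ 51 126  19  17 255] [ 60.2 133.9] top [297 194  21  18 212] [307.9 201.7] top [321 225  10  10  60] [324.6 229.2] top [309 226  11  10  32] [316.5 231.7] | exp level s=190,230,262 [[301.0, 217.0], [284.0, 219.0], [271.0, 219.0]]
side [403 362  25  22 420] [415.5 373.1] | exp level s=190,230,262 [[238.0, 223.0], [233.0, 207.0], [230.0, 188.0]]
| exp level s=190,230,262 [[301.0, 217.0], [284.0, 219.0], [271.0, 219.0]]
side [228 226  36  24 261] [243.4 234.7] | exp level s=190,230,262 [[238.0, 223.0], [233.0, 207.0], [230.0, 188.0]]
```

```bash
python3 -m crank '[{"dx":0,"dy":-0.15,"dz":0,"twist":0,"gripper":40},{"dx":0,"dy":-0.2,"dz":0,"twist":0,"gripper":40},{"dx":0,"dy":-0.2,"dz":0,"twist":0,"gripper":40},{"dx":0,"dy":-0.1,"dz":0,"twist":0,"gripper":40},{"dx":0,"dy":0,"dz":0,"twist":0,"gripper":40}]'
python3 -m crank '[{"dx":0,"dy":0.03,"dz":0,"twist":0,"gripper":55},{"dx":0,"dy":0,"dz":0,"twist":0,"gripper":55},{"dx":0,"dy":0,"dz":-0.3,"twist":0,"gripper":55},{"dx":0,"dy":0,"dz":-0.8,"twist":0,"gripper":55},{"dx":0,"dy":0,"dz":-0.8,"twist":0,"gripper":55},{"dx":0,"dy":0,"dz":-0.8,"twist":0,"gripper":60},{"dx":0,"dy":0,"dz":-0.3,"twist":0,"gripper":60},{"dx":0,"dy":0,"dz":0,"twist":0,"gripper":60}]'
python3 - <<'E'
from h import *
to([.611,.2925,.26],182.5); see(60,85); see()
E
```

```text
t: 44.45
ee_pos: [0.4987, -0.1729, 0.1495]
orientation: [-0.001, -0.057, 0.998, 0.003]
force: [-11.9, 15.7, 19.1]
width: 0.467
grip_force: 12.1
t: 45.12
ee_pos: [0.502, -0.1751, 0.2715]
orientation: [0.003, -0.057, 0.998, -0.001]
force: [-0.7, -0.2, -0.6]
width: 0.699
grip_force: 0.0
t 45.1 pos [ 0.502  -0.1751  0.2715] yang 96.5 tilt [ 0.006 -0.003 -1.   ] q [-0.34  0.14  0.06  1.49 -0.   -0.45] F [-0.7 -0.2 -0.6] w 0.699 | shift [-4.038 11.304  0.274] twist -15.003203144026008
top [ 96 122  18  18 257] [104.6 130.5] top [ 51 126  19  17 256] [ 60.2 133.9] top [306 192  32  43 415] [323.3 213.8] | exp level s=190,230,262 [[301.0, 217.0], [284.0, 219.0], [271.0, 219.0]]
side [403 362  25  22 420] [415.5 373.1] | exp level s=190,230,262 [[238.0, 223.0], [233.0, 207.0], [230.0, 188.0]]
top [333 187  12   6  29] [338.8 189.9] top [341 209  21  22 255] [353.4 219.3] | exp level s=190,230,262 [[301.0, 217.0], [284.0, 219.0], [271.0, 219.0]]
side [228 232  40  28 314] [243.8 241.5] | exp level s=190,230,262 [[238.0, 223.0], [233.0, 207.0], [230.0, 188.0]]
```

```bash
python3 -m crank '[{"dx":-0.2,"dy":0.5,"dz":0,"twist":0,"gripper":60},{"dx":-0.3,"dy":0.9,"dz":0,"twist":0,"gripper":60},{"dx":-0.3,"dy":0.9,"dz":0,"twist":0,"gripper":60},{"dx":-0.3,"dy":0.9,"dz":0,"twist":0,"gripper":60},{"dx":-0.3,"dy":0.9,"dz":0,"twist":0,"gripper":60},{"dx":-0.3,"dy":0.9,"dz":0,"twist":0,"gripper":60},{"dx":-0.3,"dy":0.9,"dz":0,"twist":0,"gripper":60},{"dx":-0.3,"dy":0.9,"dz":0,"twist":0,"gripper":60},{"dx":-0.3,"dy":0.9,"dz":0,"twist":0,"gripper":60},{"dx":-0.35,"dy":0.9,"dz":0,"twist":0,"gripper":60},{"dx":-0.35,"dy":0.9,"dz":0,"twist":0,"gripper":60},{"dx":-0.35,"dy":0.9,"dz":0,"twist":0,"gripper":60}]'
python3 -m crank '[{"dx":-0.35,"dy":0.7,"dz":0,"twist":-0.5,"gripper":60},{"dx":-0.1,"dy":0.1,"dz":0,"twist":-1,"gripper":60},{"dx":0,"dy":0,"dz":0,"twist":-1,"gripper":60},{"dx":0,"dy":0,"dz":0,"twist":-1,"gripper":60},{"dx":0,"dy":0,"dz":0,"twist":-1,"gripper":60},{"dx":0,"dy":0,"dz":0,"twist":-1,"gripper":60},{"dx":0,"dy":0,"dz":0,"twist":-1,"gripper":60},{"dx":0,"dy":0,"dz":0,"twist":-1,"gripper":60},{"dx":0,"dy":0,"dz":0,"twist":-1,"gripper":60},{"dx":0,"dy":0,"dz":0,"twist":-1,"gripper":60},{"dx":0,"dy":0,"dz":0,"twist":-1,"gripper":60},{"dx":0,"dy":0,"dz":0,"twist":-1,"gripper":60}]'
python3 -m crank '[{"dx":0,"dy":0,"dz":0,"twist":-1,"gripper":60},{"dx":0,"dy":0,"dz":0,"twist":-1,"gripper":60},{"dx":0,"dy":0,"dz":0,"twist":-1,"gripper":60},{"dx":0,"dy":0,"dz":0,"twist":-0.5,"gripper":60},{"dx":0,"dy":0,"dz":0,"twist":0,"gripper":60},{"dx":0,"dy":0,"dz":0,"twist":0,"gripper":60}]'
python3 - <<'E'
from h import *
to([.611,.2935,.078],182.5)
c=camera('wrist');print(c['eye'])
P,px=hue(c,0,6,(.56,.66,.2,.4)); k=abs(P[:,1]-.3)<.015; print(P.min(0),P.max(0),np.percentile(P[k][:,0],[1,99]))
see(60,85);see()
E
```

```text
t: 46.32
ee_pos: [0.5978, 0.2576, 0.2659]
orientation: [-0.001, -0.057, 0.998, -0.001]
force: [1.7, -0.6, 1.2]
width: 0.7
grip_force: 0.0
t: 47.32
ee_pos: [0.6118, 0.2897, 0.2656]
orientation: [-0.002, -0.593, 0.805, 0.0]
force: [-1.0, 0.0, -0.0]
width: 0.707
grip_force: 0.0
t: 47.82
ee_pos: [0.6119, 0.2897, 0.2662]
orientation: [0.001, 0.722, -0.692, -0.0]
force: [0.8, -0.0, 0.0]
width: 0.701
grip_force: 0.0
t 47.8 pos [0.6119 0.2897 0.2662] yang -177.6 tilt [-0.002 -0.001 -1.   ] q [ 0.44  0.44  0.46  1.59 -0.   -1.17] F [ 0.8 -0.   0. ] w 0.701 | shift [-0.099  0.008  4.705] twist -0.018445053525516043
[0.61569853 0.21310925 0.40927694]
[0.59691425 0.2577216 ] [0.62601254 0.34535178] [0.5984676  0.62565231]
top [417 106  24  22 363] [428.7 117. ] top [ 95 122  19  18 249] [104.6 130.4] top [306 192  32  43 569] [323.9 211.7] | exp level s=190,230,262 [[301.0, 217.0], [284.0, 219.0], [271.0, 219.0]]
side [225 214  31  22 235] [238.6 221.9] side [403 362  25  22 425] [415.4 373.2] | exp level s=190,230,262 [[238.0, 223.0], [233.0, 207.0], [230.0, 188.0]]
top [331 187  31  44 602] [348.9 207.6] | exp level s=190,230,262 [[301.0, 217.0], [284.0, 219.0], [271.0, 219.0]]
side [228 232  40  31 371] [243.4 242.4] | exp level s=190,230,262 [[238.0, 223.0], [233.0, 207.0], [230.0, 188.0]]
```

```bash
python3 -m crank '[{"dx":-0.1,"dy":0,"dz":0.5,"twist":0,"gripper":60},{"dx":0,"dy":0,"dz":0.8,"twist":0,"gripper":60},{"dx":0,"dy":0,"dz":0.8,"twist":0,"gripper":60},{"dx":0,"dy":0,"dz":0.8,"twist":0,"gripper":60},{"dx":0,"dy":0,"dz":0.8,"twist":0,"gripper":60},{"dx":0,"dy":0,"dz":0.6,"twist":0,"gripper":60},{"dx":0,"dy":0,"dz":0,"twist":0,"gripper":60},{"dx":0,"dy":0,"dz":0,"twist":0,"gripper":60}]'
python3 - <<'E'
from h import *
to([.612,.2935,.078],182.5)
E
```

```text
t: 48.73
ee_pos: [0.6111, 0.2935, 0.0947]
orientation: [0.001, 0.722, -0.692, -0.001]
force: [-0.5, 0.2, 1.2]
width: 0.704
grip_force: 0.0
t 48.7 pos [0.6111 0.2935 0.0947] yang -177.5 tilt [-0.003 -0.001 -1.   ] q [ 0.45  0.45  0.08  1.21 -0.   -1.17] F [-0.5  0.2  1.2] w 0.704 | shift [ 0.001 -0.025  0.418] twist -0.004613577164900239
```

```bash
python3 -m crank '[{"dx":0,"dy":0,"dz":0.25,"twist":0,"gripper":60},{"dx":0,"dy":0,"dz":0.12,"twist":0,"gripper":60},{"dx":0,"dy":0,"dz":0,"twist":0,"gripper":45},{"dx":0,"dy":0,"dz":0,"twist":0,"gripper":20},{"dx":0,"dy":0,"dz":0,"twist":0,"gripper":20},{"dx":0,"dy":0,"dz":0,"twist":0,"gripper":20},{"dx":0,"dy":0,"dz":0,"twist":0,"gripper":20},{"dx":0,"dy":0,"dz":0,"twist":0,"gripper":20},{"dx":0,"dy":0,"dz":0,"twist":0,"gripper":20}]'
python3 - <<'E'
from h import *
to([.612,.2935,.078],182.5)
E
```

```text
t: 49.48
ee_pos: [0.6125, 0.2941, 0.082]
orientation: [-0.001, 0.722, -0.692, 0.0]
force: [-0.2, -1.8, 5.9]
width: 0.316
grip_force: 59.5
t 49.5 pos [0.6125 0.2941 0.082 ] yang -177.5 tilt [ 0.002  0.001 -1.   ] q [ 0.45  0.45  0.06  1.18 -0.   -1.17] F [-0.2 -1.8  5.9] w 0.316 | shift [0.014 0.013 0.1  ] twist -0.0029943221101379884
```

```bash
python3 -m crank '[{"dx":0,"dy":0,"dz":-0.3,"twist":0,"gripper":20},{"dx":0,"dy":0,"dz":-0.8,"twist":0,"gripper":20},{"dx":0,"dy":0,"dz":-0.9,"twist":0,"gripper":20},{"dx":0,"dy":0,"dz":-0.9,"twist":0,"gripper":20},{"dx":0,"dy":0,"dz":-0.9,"twist":0,"gripper":20},{"dx":0.3,"dy":0.1,"dz":-0.7,"twist":0,"gripper":20},{"dx":0.7,"dy":0.3,"dz":-0.2,"twist":0,"gripper":20},{"dx":0.9,"dy":0.4,"dz":0,"twist":0,"gripper":20},{"dx":0.9,"dy":0.4,"dz":0,"twist":0,"gripper":20},{"dx":0.9,"dy":0.45,"dz":0,"twist":0,"gripper":20},{"dx":0.9,"dy":0.45,"dz":0,"twist":0,"gripper":20},{"dx":0.9,"dy":0.45,"dz":0,"twist":0,"gripper":20}]'
python3 -m crank '[{"dx":0.9,"dy":0.5,"dz":0,"twist":0,"gripper":20},{"dx":0.8,"dy":0.5,"dz":0,"twist":0.5,"gripper":20},{"dx":0,"dy":0,"dz":0,"twist":1,"gripper":20},{"dx":0,"dy":0,"dz":0,"twist":1,"gripper":20},{"dx":0,"dy":0,"dz":0,"twist":1,"gripper":20},{"dx":0,"dy":0,"dz":0,"twist":1,"gripper":20},{"dx":0,"dy":0,"dz":0,"twist":1,"gripper":20},{"dx":0,"dy":0,"dz":0,"twist":1,"gripper":20},{"dx":0,"dy":0,"dz":0,"twist":1,"gripper":20},{"dx":0,"dy":0,"dz":0,"twist":1,"gripper":20},{"dx":0,"dy":0,"dz":0,"twist":1,"gripper":20},{"dx":0,"dy":0,"dz":0,"twist":1,"gripper":20}]'
python3 -m crank '[{"dx":0,"dy":0,"dz":0,"twist":1,"gripper":20},{"dx":0,"dy":0,"dz":0,"twist":1,"gripper":20},{"dx":0,"dy":0,"dz":0,"twist":1,"gripper":20},{"dx":0,"dy":0,"dz":0,"twist":1,"gripper":20},{"dx":0,"dy":0,"dz":0,"twist":0.5,"gripper":20},{"dx":0,"dy":0,"dz":0,"twist":0,"gripper":20},{"dx":0,"dy":0,"dz":0,"twist":0,"gripper":20}]'
python3 - <<'E'
from h import *
bar(.303,.1705,.0184,.0215)
E
```

```text
t: 50.48
ee_pos: [0.5182, 0.0684, 0.2692]
orientation: [0.0, 0.722, -0.691, -0.0]
force: [1.2, 0.1, -0.5]
width: 0.314
grip_force: 59.9
t: 51.48
ee_pos: [0.4823, 0.0002, 0.2693]
orientation: [-0.0, -0.276, 0.961, 0.0]
force: [-0.6, 1.0, -0.9]
width: 0.313
grip_force: 60.0
t: 52.07
ee_pos: [0.4824, 0.0001, 0.2692]
orientation: [-0.0, -0.058, 0.998, 0.0]
force: [-0.1, -0.1, -1.2]
width: 0.312
grip_force: 60.0
t 52.1 pos [4.824e-01 1.000e-04 2.692e-01] yang 96.6 tilt [-0.  0. -1.] q [ 0.    0.05 -0.04  1.48  0.   -0.12] F [-0.1 -0.1 -1.2] w 0.312 | shift [-0.03  -0.023  1.93 ] twist 0.006715177774026533
roll at s 303.9 lat 1.2 z 247.7 F_bar -0.1 lat 0.1
```

```bash
python3 -m crank '[{"dx":-0.04,"dy":-0.02,"dz":0.4,"twist":0,"gripper":20},{"dx":0,"dy":0,"dz":0.7,"twist":0,"gripper":20},{"dx":0,"dy":0,"dz":0.53,"twist":0,"gripper":20},{"dx":0,"dy":0,"dz":0.3,"twist":0,"gripper":20},{"dx":0,"dy":0,"dz":0,"twist":0,"gripper":20},{"dx":0,"dy":0,"dz":0,"twist":0,"gripper":20}]'
python3 -m crank '[{"dx":0,"dy":-0.3,"dz":0,"twist":0,"gripper":20},{"dx":0,"dy":-0.3,"dz":0,"twist":0,"gripper":20},{"dx":0,"dy":-0.2,"dz":0,"twist":0,"gripper":20},{"dx":0,"dy":-0.1,"dz":0,"twist":0,"gripper":20},{"dx":0,"dy":0,"dz":0,"twist":0,"gripper":20}]'
python3 -m crank '[{"dx":0,"dy":-0.1,"dz":0,"twist":0,"gripper":20},{"dx":0,"dy":0,"dz":0,"twist":0,"gripper":20}]'
python3 - <<'E'
from h import *
bar(.2615,.169,.0184,.0215)
E
```

```text
t: 52.57
ee_pos: [0.4838, -0.0005, 0.1916]
orientation: [-0.001, -0.058, 0.998, 0.0]
force: [0.1, 0.1, -1.1]
width: 0.312
grip_force: 60.0
t: 52.98
ee_pos: [0.4887, -0.0377, 0.1922]
orientation: [0.0, -0.056, 0.998, -0.0]
force: [0.2, 0.2, 0.2]
width: 0.313
grip_force: 60.0
t: 53.15
ee_pos: [0.4889, -0.0408, 0.1918]
orientation: [0.0, -0.057, 0.998, -0.0]
force: [0.2, -0.5, -0.5]
width: 0.311
grip_force: 60.0
t 53.1 pos [ 0.4889 -0.0408  0.1918] yang 96.5 tilt [ 0. -0. -1.] q [-0.08  0.06 -0.19  1.31 -0.   -0.2 ] F [ 0.2 -0.5 -0.5] w 0.311 | shift [ 0.013 -0.025  0.032] twist -0.01495972674745019
roll at s 262.5 lat -0.5 z 170.3 F_bar -0.5 lat -0.1
```

```bash
python3 -m crank '[{"dx":0,"dy":-0.05,"dz":0.03,"twist":0,"gripper":20},{"dx":0,"dy":0,"dz":0,"twist":0,"gripper":20}]'
python3 -m crank '[{"dx":0,"dy":-0.03,"dz":0.04,"twist":0,"gripper":20},{"dx":0,"dy":0,"dz":0,"twist":0,"gripper":20}]'
python3 - <<'E'
from h import *
bar(.2595,.1675,.0184,.0215)
E
```

```text
t: 53.32
ee_pos: [0.489, -0.0423, 0.1903]
orientation: [-0.0, -0.057, 0.998, -0.0]
force: [0.2, 0.1, -1.4]
width: 0.314
grip_force: 60.0
t: 53.48
ee_pos: [0.4894, -0.0437, 0.1891]
orientation: [0.0, -0.057, 0.998, -0.0]
force: [0.3, -1.9, 1.1]
width: 0.314
grip_force: 60.4
t 53.5 pos [ 0.4894 -0.0437  0.1891] yang 96.6 tilt [ 0.001 -0.001 -1.   ] q [-0.09  0.06 -0.2   1.31 -0.   -0.2 ] F [ 0.3 -1.9  1.1] w 0.314 | shift [ 0.018 -0.002  0.002] twist -0.008591260540163587
roll at s 259.6 lat -0.7 z 167.6 F_bar -1.9 lat -0.0
```

Same contact state as the first two; push it down.

```bash
python3 -m crank '[{"dx":0,"dy":0,"dz":0,"twist":0,"gripper":34},{"dx":0,"dy":-0.05,"dz":0,"twist":0,"gripper":36},{"dx":0.05,"dy":-0.1,"dz":0,"twist":0,"gripper":38},{"dx":0.06,"dy":-0.1,"dz":0.05,"twist":0,"gripper":40},{"dx":0,"dy":-0.1,"dz":0.1,"twist":0,"gripper":40},{"dx":0,"dy":-0.1,"dz":0.1,"twist":0,"gripper":40},{"dx":0,"dy":-0.1,"dz":0.1,"twist":0,"gripper":40},{"dx":0,"dy":0,"dz":0,"twist":0,"gripper":40}]'
python3 -m crank '[{"dx":0,"dy":-0.1,"dz":0.1,"twist":0,"gripper":40},{"dx":0,"dy":-0.1,"dz":0.1,"twist":0,"gripper":40},{"dx":0,"dy":-0.1,"dz":0.1,"twist":0,"gripper":40},{"dx":0,"dy":0,"dz":0,"twist":0,"gripper":40},{"dx":0,"dy":0,"dz":0,"twist":0,"gripper":40}]'
python3 -m crank '[{"dx":0,"dy":-0.1,"dz":0.12,"twist":0,"gripper":40},{"dx":0,"dy":-0.1,"dz":0.12,"twist":0,"gripper":40},{"dx":0,"dy":-0.1,"dz":0.09,"twist":0,"gripper":40},{"dx":0,"dy":-0.1,"dz":0.05,"twist":0,"gripper":40},{"dx":0,"dy":-0.15,"dz":0,"twist":0,"gripper":40},{"dx":0,"dy":-0.15,"dz":0,"twist":0,"gripper":40},{"dx":0,"dy":0,"dz":0,"twist":0,"gripper":40}]'
python3 - <<'E'
from h import *
bar(.2625,.1705); see(0,6)
E
```

```text
t: 54.15
ee_pos: [0.4868, -0.0666, 0.1742]
orientation: [-0.001, -0.057, 0.998, -0.0]
force: [-0.6, -1.8, 1.5]
width: 0.473
grip_force: 3.4
t: 54.57
ee_pos: [0.4884, -0.0784, 0.1623]
orientation: [-0.001, -0.057, 0.998, -0.0]
force: [-0.8, -2.1, -0.2]
width: 0.465
grip_force: 1.1
t: 55.15
ee_pos: [0.4921, -0.1066, 0.1478]
orientation: [0.0, -0.057, 0.998, -0.0]
force: [-0.5, -1.0, 0.2]
width: 0.466
grip_force: 0.0
t 55.1 pos [ 0.4921 -0.1066  0.1478] yang 96.5 tilt [ 0. -0. -1.] q [-0.21  0.1  -0.25  1.22 -0.   -0.33] F [-0.5 -1.   0.2] w 0.466 | shift [-0.077  1.643 -1.044] twist -0.019865819590247483
roll at s 196.8 lat 3.2 z 128.8 F_bar -0.9 lat 0.6
top [118 120  20  18 188] [126.6 127.9] top [ 73 123  19  17 139] [ 79.6 130.3] top [248 131  24  30 553] [259.2 144.8] top [280 196  18  20 158] [288.  203.1] top [193 208  14  55 434] [199.5 234.9] top [286 230  21  11 136] [296.2 235.3] | exp level s=190,230,262 [[301.0, 217.0], [284.0, 219.0], [271.0, 219.0]]
side [101  59   9  34  74] [105.1  73.6] side [289 119  15  14 129] [295.6 124.5] side [298 138  16  11 131] [305.8 143.2] side [198 192  23   7 113] [209.4 195.2] side [235 193  22  22 226] [245.3 204.2] side [303 202  25  34 613] [314.3 217.3] side [214 205  11  27 170] [219.5 216.7] | exp level s=190,230,262 [[238.0, 223.0], [233.0, 207.0], [230.0, 188.0]]
```

```bash
python3 -m crank '[{"dx":0,"dy":-0.15,"dz":0,"twist":0,"gripper":38},{"dx":0,"dy":-0.15,"dz":0,"twist":0,"gripper":38},{"dx":0,"dy":0,"dz":0,"twist":0,"gripper":38}]'
python3 -m crank '[{"dx":0,"dy":-0.15,"dz":0,"twist":0,"gripper":38},{"dx":0,"dy":-0.1,"dz":0,"twist":0,"gripper":38},{"dx":0,"dy":0,"dz":0,"twist":0,"gripper":38}]'
python3 - <<'E'
from h import *
bar(.2625,.1705); see(60,85); see()
E
```

```text
t: 55.5
ee_pos: [0.4935, -0.1183, 0.1478]
orientation: [0.0, -0.057, 0.998, -0.0]
force: [0.2, -0.1, 0.2]
width: 0.442
grip_force: 0.0
t: 55.75
ee_pos: [0.4942, -0.1278, 0.148]
orientation: [-0.0, -0.057, 0.998, 0.0]
force: [-1.5, 2.0, 3.9]
width: 0.443
grip_force: 1.7
t 55.8 pos [ 0.4942 -0.1278  0.148 ] yang 96.5 tilt [-0.  0. -1.] q [-0.25  0.11 -0.24  1.22  0.   -0.37] F [-1.5  2.   3.9] w 0.443 | shift [-0.085  2.178 -1.038] twist -0.016013758159058512
roll at s 175.4 lat 3.6 z 129.0 F_bar 2.1 lat 1.2
top [ 96 122  18  18 258] [104.7 130.5] top [ 51 126  19  17 257] [ 60.2 133.9] | exp level s=190,230,262 [[301.0, 217.0], [284.0, 219.0], [271.0, 219.0]]
side [404 362  24  22 419] [415.6 373.1] | exp level s=190,230,262 [[238.0, 223.0], [233.0, 207.0], [230.0, 188.0]]
| exp level s=190,230,262 [[301.0, 217.0], [284.0, 219.0], [271.0, 219.0]]
side [229 232  36  27 292] [244.3 241.1] | exp level s=190,230,262 [[238.0, 223.0], [233.0, 207.0], [230.0, 188.0]]
```

```bash
python3 -m crank '[{"dx":0,"dy":0.06,"dz":0,"twist":0,"gripper":42},{"dx":0,"dy":0,"dz":-0.1,"twist":0,"gripper":44},{"dx":0,"dy":0,"dz":-0.3,"twist":0,"gripper":44},{"dx":0,"dy":0,"dz":-0.7,"twist":0,"gripper":44},{"dx":0,"dy":0,"dz":-0.8,"twist":0,"gripper":50},{"dx":0,"dy":0,"dz":-0.8,"twist":0,"gripper":60},{"dx":0.5,"dy":0,"dz":-0.5,"twist":0,"gripper":60},{"dx":0.9,"dy":0,"dz":0,"twist":0,"gripper":60},{"dx":0.9,"dy":0,"dz":0,"twist":0,"gripper":60},{"dx":0.9,"dy":0,"dz":0,"twist":0,"gripper":60},{"dx":0.3,"dy":0,"dz":0,"twist":0,"gripper":60},{"dx":0,"dy":0,"dz":0,"twist":0,"gripper":60}]'
cat > fin.py <<'E'
from h import *
to([.5,0,.3]); 
t=camera('top');s=camera('side')
X=np.array([-U[1],U[0]])
def rim(c,sc,w=.014):
    th=np.linspace(0,2*np.pi,120);P=[]
    for e in(-w,w): P+= [[*(S+(sc+e)*U+.05*np.cos(a)*X),.12+.05*np.sin(a)] for a in th]
    p=proj(c,P);return p.min(0).round(0),p.max(0).round(0)
for n,lo,hi in(('purple',125,155),('green',60,85),('red',0,6)):
  for cn,c in(('top',t),('side',s)):
    h=cv2.cvtColor(c['img'],cv2.COLOR_BGR2HSV);m=cv2.inRange(h,(lo,100,40),(hi,255,255));k=proj(c,[[*(S+.14*U),.12]])[0]
    ys,xs=np.nonzero(m);g=(abs(xs-k[0])<58)&(abs(ys-k[1])<45);print(n,cn,g.sum(),[xs[g].min(),ys[g].min()],[xs[g].max(),ys[g].max()])
for sc in(.07,.09,.11,.13,.14,.15,.17,.18): print(sc,*rim(t,sc),*rim(s,sc))
L,_=line((.5363,-.2999)); w=[l for l in L if -120<l[0]<-50]; print('nut line',np.mean([l[0] for l in w]),len(w))
h=cv2.cvtColor(t['img'],cv2.COLOR_BGR2HSV);P,px=hue(t,0,6,(.42,.66,.03,.19),.012)
mu=P.mean(0);V=np.linalg.eigh(np.cov((P-mu).T))[1][:,1];print('spanner handle',mu,np.degrees(np.arctan(V[1]/V[0])),np.ptp((P-mu)@V))
E
python3 fin.py
```

```text
t: 56.95
ee_pos: [0.353, -0.1412, 0.2767]
orientation: [0.001, -0.056, 0.998, -0.001]
force: [0.0, -0.0, -0.5]
width: 0.699
grip_force: 0.0
t 57.0 pos [ 0.353  -0.1412  0.2767] yang 96.4 tilt [ 0.002 -0.001 -1.   ] q [-0.38 -0.14 -0.21  1.51 -0.   -0.49] F [ 0.  -0.  -0.5] w 0.699 | shift [-4.048  3.094 -0.581] twist None
purple top 615 [np.int64(331), np.int64(187)] [np.int64(361), np.int64(230)]
purple side 393 [np.int64(228), np.int64(232)] [np.int64(267), np.int64(274)]
green top 572 [np.int64(309), np.int64(191)] [np.int64(340), np.int64(233)]
green side 89 [np.int64(231), np.int64(217)] [np.int64(251), np.int64(231)]
red top 731 [np.int64(268), np.int64(194)] [np.int64(319), np.int64(237)]
red side 720 [np.int64(198), np.int64(193)] [np.int64(267), np.int64(282)]
0.07 [339. 185.] [366. 230.] [227. 238.] [278. 282.]
0.09 [331. 187.] [358. 232.] [225. 231.] [275. 275.]
0.11 [323. 188.] [349. 234.] [223. 225.] [272. 269.]
0.13 [315. 190.] [340. 235.] [221. 219.] [269. 262.]
0.14 [311. 190.] [336. 236.] [220. 216.] [267. 259.]
0.15 [307. 191.] [331. 237.] [219. 213.] [266. 256.]
0.17 [299. 193.] [322. 238.] [217. 207.] [263. 250.]
0.18 [294. 193.] [318. 239.] [216. 205.] [262. 247.]
nut line -85.2 15
spanner handle [0.50603707 0.13479951] -8.166129811364625 0.13361067986890945
```

```bash
python3 -c "
from bench import sign_off; print(sign_off())"
```

```text
the job is handed in; nothing more can be done
None
```

The job is handed in at about 57 s. The nut was run to the white mark, then turned with the spanner to within about 2° of the red mark. The spanner lies flat on its mat, about 3 cm from where I laid it because it got knocked aside later. The purple, green and red rolls hang on the level part of the arm. With my 14 pictures used up by the time I loaded the rolls, I checked the end state by measuring camera images only.

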